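# Clear, clamp and test-run a paddle grinder

### The job

Get the cradled grinder ready and give it a test run: first clear the loose parts off the bench, aluminium profile pieces into the yellow basket and blue carrier blocks into the purple one, then turn the orange clamp knob clockwise until it comes up firm and give it a further eighth of a turn, no more. Then flip the red lock-off lever fully forward (towards the head), squeeze the paddle fully against the body with the gripper and keep it squeezed for about two seconds, let go, and flip the lever fully back to lock it off. Leave the grease jar and the screwdriver where they are.

Things in the scene. Friction and masses are not known exactly. Their poses are not given: they have to be found in the camera images.
- grinder: Grinder with green motor body and bare aluminium head (no disc), on its side in a bolted-down cradle. Origin on the bench under the cradle's middle; x along the tool to its head, z up; black paddle on its -y side. Motor body x = -190 to 80 mm, 46 x 46 mm (side faces y = -23, +23; z = 52 to 98), its sides free at x = -60. Base plate 12 mm thick. Clamp bridge and knob over x = 110 to 140.
- paddle (a point): Place to squeeze, on the outer face of the black paddle, a plate 165 mm long, 34 high, 6 thick along the motor body's -y side, hinged at its tail end (x = -130 mm of the grinder). This point lies half-way up: x = -60, y = -40, z = 75 mm in the grinder's frame when let go. Across body and paddle it measures 63 mm here, 58 when squeezed.
- paddle_arm (a joint): Paddle angle: 0 let go, 0.07 rad fully against the body (the point paddle then has moved 5 mm). Springs back; takes about 3 to 6 N at paddle. It is blocked within about 0.02 rad while the lock-off lever is back.
- lever_tip (a point): Top end of the red lock-off lever, a bar 10 x 10 mm carried on the paddle's outer face at x = +10 mm of the grinder (y = -52 to -42 mm). It turns about a pivot 75 mm above the bench (axis along the grinder's y), and its tip is 49 mm from the pivot, so it stands some 40 to 50 mm above the pivot.
- lock_arm (a joint): Lock-off lever: 0 = back (locked: leans 0.6 rad towards the tail), 1.2 rad = fully forward (free: leans 0.6 rad towards the head). Stays where it is left; about 1 N at the tip moves it.
- knob_grip (a point): Centre of the orange bar of the clamp knob on top of the clamp bridge, 141 mm above the bench, on its vertical turning axis. The bar is 46 mm long (along this point's x axis), 13 mm wide and 28 mm tall.
- knob_head (a joint): Free run of the clamp knob, rad, growing as it is turned clockwise seen from above; it runs easily (0.02 N m) up to 2.0, where the clamp comes up firm. It starts somewhere between 0.2 and 1.2.
- screw_core (a joint): How far the knob has been turned past firm, rad, clockwise from above: 0 until the clamp is firm, then it grows as the knob is turned on against a much higher resistance (about 0.15 N m). Stays where it is left, and is not undone within the free run.
- yellow_basket_floor (a point): Centre of the inner floor (5 mm above the bench) of the yellow round basket, fixed to the bench: inner radius 64 mm at the floor, 74 mm at the rim, rim 60 mm above the bench, walls 4 mm. For aluminium profile pieces.
- purple_basket_floor (a point): The same for the purple basket of the same size. For blue carrier blocks.
- profile0_mid (a point): Centre of a loose offcut of slotted aluminium profile, 60 (x) x 30 (y) x 30 (z) mm, about 55 g. May be absent.
- profile1_mid (a point): Centre of a loose offcut of slotted aluminium profile, 60 (x) x 30 (y) x 30 (z) mm, about 55 g. May be absent.
- profile2_mid (a point): Centre of a loose offcut of slotted aluminium profile, 60 (x) x 30 (y) x 30 (z) mm, about 55 g. May be absent.
- carrier0_mid (a point): Centre of a loose blue plastic carrier block, 60 (x) x 34 (y) x 22 (z) mm, about 45 g. May be absent.
- carrier1_mid (a point): Centre of a loose blue plastic carrier block, 60 (x) x 34 (y) x 22 (z) mm, about 45 g. May be absent.
- grease: Bystander: closed jar, 52 mm across, 60 mm tall, origin under its centre. Leave it alone.
- driver: Bystander: red-handled screwdriver lying left of the grinder. Leave it alone.

How it is judged:
On the way, in this order (a step that is already met when the one before it is completed fails the run):
1. all loose parts are in their baskets, aluminium in yellow and blue in purple (horizontal distance between each of profile0_mid, profile1_mid, profile2_mid and yellow_basket_floor below 0.072 m and height (world z) of each of profile0_mid, profile1_mid, profile2_mid, carrier0_mid, carrier1_mid below 0.072 m and horizontal distance between each of carrier0_mid, carrier1_mid and purple_basket_floor below 0.072 m), for 0.3 s.
2. the clamp knob is turned an eighth of a turn (0.5 to 1.1 rad) past firm (value of joint screw_core between 0.5 and 1.1 rad), for 0.2 s.
3. the lock-off lever is flipped forward (value of joint lock_arm above 0.95 rad), for 0.1 s.
4. the paddle is squeezed against the body between the fingers, lever forward, for 1.5 s (value of joint paddle_arm above 0.058 rad and value of joint lock_arm above 0.8 rad and contact force between the fingers and paddle_face above 0.5 N and contact force between the fingers and motor_body above 0.5 N), for 1.5 s.
5. the paddle is let go and the lever is flipped back (value of joint paddle_arm below 0.015 rad and value of joint lock_arm below 0.25 rad), for 0.2 s.
At the end, for the whole second after the job is handed in: Every part present lies inside its own basket (centre within 72 mm of the basket's axis and lower than 72 mm above the bench), the knob is 0.5 to 1.1 rad past firm, the paddle is out (below 0.015 rad) and the lever is back (below 0.25 rad) (all of step 1 and all of step 2 and all of step 5); the robot touches nothing.
It fails at once if the clamp knob is overtightened (more than 1.2 rad past firm) (value of joint screw_core above 1.2 rad).
It fails at once if the grease jar is pushed away (more than 30 mm) (distance of grease from where it was at the start of the episode above 0.03 m).
It fails at once if the screwdriver is pushed away (more than 30 mm) (distance of driver from where it was at the start of the episode above 0.03 m).
Of profile0, profile1, profile2, carrier0, carrier1 only 3 to 5 are there at a start; the rules pass over those that are not, and their reading is None.
At some moment in a run one of profile0, profile1, profile2, carrier0, carrier1 may be knocked a few centimetres aside while the robot is not near it.
Once in a run the grip may slacken for a moment while it holds something.
It also fails if it takes over 210 s, if anything falls off the work surface, if the arm or the gripper's body presses on something with over 40 N, if the wrist force passes 120 N, or if a joint passes its speed limit or range.

### The arm

A 6-joint arm with a two-finger parallel gripper is mounted at the origin on the work surface. World frame = base frame: x ahead of the robot, y to its left, z up, the work surface at z = 0. Lengths are in m, angles in rad, forces in N, time in s.
With the tool pointing down it reaches from about 0.35 to 0.875 m from the base axis. Payload 4.2 kg.
Tool frame: the origin (TCP) lies at the very end of the fingers, on their centre line; the grasp point (between the pads) lies 19 mm behind it; z points along the fingers, y is the direction in which the jaws open and shut (so a half turn about z gives the same grasp; the last joint's range is limited). The gripper opens to 87 mm and grips with 3 to 60 N. Pads are 19 mm wide; open, the fingers measure 117 mm over their backs; the gripper's body (75 mm by 190 mm) begins 51 mm behind the grasp point.
Start: joints at [1.398, 0.385, 0.008, 0, -1.194, -0.259], TCP at [0.262, 0.568, 0.191] pointing down, gripper open.
Joint ranges: [-3.14, 3.14], [-1.21, 2.06], [-1.07, 1.41], [-3.16, 2.05], [-2.99, -0.16], [-3.1, 3.1]. Speed limits (rad/s): [2.79, 2.79, 3.14, 3.14, 3.14, 3.14].

### API

Orientations are given as [roll, pitch, yaw] about the fixed x, y, z axes, in that order (R = Rz(yaw) Ry(pitch) Rx(roll)).
In Python, from workcell import env, get_image, get_calibration gives the robot as it stands.
- The arm moves only by the tool play_rows, never from a script. Its argument "commands" is a list of rows, each an object with "travel": the shift along the tool's x, y, z scaled (see below), a list of three; "roll": the turn about the tool's z scaled (see below); "fingers": the opening in per cent of the stroke, from 0 (shut) to 100 (fully open). A call has exactly 8 rows; each row shifts and turns the commanded pose from where the row before left it, along the tool's axes as they then stand; what a row does not reach is not made up. The controller multiplies each number of a shift by 0.06 m and each number of a turn by 6 degrees. A row lasts 1/8 s, in which the tool goes at most 62.5 mm and 10.7 degrees, less where a joint would pass 70% of its speed; a pose out of reach is approached as far as the arm can. A call with a number of a shift or a turn outside -1 to 1 is refused whole. A call with a gripper value outside its range is refused whole. The fingers move at their own pace and stop on an object; "squeeze" is the grip in N (left out, the last holds). Time passes only in rows, so rows that do not move let the fingers close, or fill a call up. It gives the time, the measured TCP pose, the force and the opening at its end, in the units of the state.
- env.get_state(): the state, without advancing time (a new reading comes with each control period).
- get_image(name): name is "scene" or "side" or "wrist"; returns the picture (480x640x3 uint8, red, green, blue); there is no depth.
- get_calibration(name): a dict with "fx", "fy", "cx", "cy" (pixels), "rvec" (rotation vector, rad) and "tvec" (3), from world to camera coordinates, as OpenCV has them; the wrist camera has in their place "mount" (4x4, takes a point from camera to tool coordinates, whose origin is the TCP and whose axes are the flange's). Camera axes: x right, y down, z forward; pixel columns grow to the right and rows downward; lengths in m; the calibration is good to about 2 mm. The wrist camera is an equidistant fisheye: a pixel r from the principal point sees the ray r / f radians off the axis. A picture is of the moment at which its call begins: read the wrist's pose just before it. get_calibration takes no time and is no camera call.
- env.sign_off(): hands the job in, once; it reports no verdict.
The state is a dict: "time_s": time; "joint_pos": joint angles; "joint_vel": joint speeds; "joint_torque": joint torques, N m; "position": TCP position; "tool_rot": TCP orientation; "contact_force": force on the tool from outside, world axes, zero at the start; "ft_torque": the same for the moment, N m; "opening": finger opening in m.
Only numpy, scipy, OpenCV 4.12 (cv2) and the standard library are available. Lean on these libraries where they do the work, as an engineer would, in place of code of your own. Each camera call takes 0.05 s, during which the arm holds its last target.

## Working session

There is one attempt and no reset: what is moved stays moved. The work goes in short steps, Python scripts to look and compute and a tool call to move; the robot and the scene stay as the last step left them, time stands still between calls to the robot, and variables do not carry over. Pictures are saved under pics/ and viewed, and the job is handed in when it is done.

Besides the shell and the picture viewer there is one more tool, called after "Call:" by a JSON object that holds its "api" and its "payload", one argument or row to a line. play_rows: Moves the arm, as the interface text tells. Its arguments: {"type":"object","properties":{"commands":{"type":"array","items":{"type":"object","properties":{"travel":{"type":"array","items":{"type":"number","minimum":-1,"maximum":1}},"roll":{"type":"number","minimum":-1,"maximum":1},"fingers":{"type":"number"}}}},"squeeze":{"type":"number"}},"required":["commands"]}

```bash
ls; mkdir -p pics; python3 - <<'E'
from workcell import env,get_image,get_calibration
import cv2,json
print(env.get_state())
for n in ["scene","side","wrist"]:
    print(n,get_calibration(n))
    cv2.imwrite(f"pics/{n}0.png",get_image(n)[:,:,::-1])
E
```

```text
pics
{'time_s': 0.0, 'joint_pos': array([ 1.39755998e+00,  3.85557841e-01,  6.62764889e-03, -4.97145374e-04,
       -1.19402287e+00, -2.58613545e-01]), 'joint_vel': array([-0.00075306,  0.00122794,  0.00156537, -0.00113357,  0.00114168,
        0.00102837]), 'joint_torque': array([-1.81020719e-04, -3.90667677e+01,  1.87407374e+01,  4.21975225e+00,
        1.09339046e-02, -1.93663777e-04]), 'position': array([0.26129165, 0.56701353, 0.19025991]), 'tool_rot': array([ 3.13938948e+00, -1.05056153e-04, -4.32033180e-01]), 'contact_force': array([-0.01086671,  0.16920533, -0.08408541]), 'ft_torque': array([-0.02251949, -0.01070937, -0.04982653]), 'opening': 0.08688488843733881}
scene {'fx': 512.8219497816106, 'fy': 512.8219497816106, 'cx': 326.9948279892958, 'cy': 237.83818857270245, 'rvec': array([ 2.32757591,  0.5994708 , -0.24017191]), 'tvec': array([-0.49171942, -0.10133622,  1.50090023])}
side {'fx': 588.3771647539767, 'fy': 588.3771647539767, 'cx': 308.7718337545604, 'cy': 237.20117771925058, 'rvec': array([ 0.13108824, -2.87000051,  1.19989439]), 'tvec': array([0.55175764, 0.10613516, 1.45560181])}
wrist {'fx': 371.64829954431775, 'fy': 371.64829954431775, 'cx': 317.8824533701693, 'cy': 241.27513911392103, 'mount': array([[-1.02359340e-04, -9.62458074e-01, -2.71430369e-01,
         7.40674950e-02],
       [ 9.99999916e-01,  8.94816517e-06, -4.08839903e-04,
        -3.36984783e-05],
       [ 3.95920069e-04, -2.71430388e-01,  9.62457993e-01,
        -1.93463183e-01],
       [ 0.00000000e+00,  0.00000000e+00,  0.00000000e+00,
         1.00000000e+00]])}
```

View pics/scene0.png

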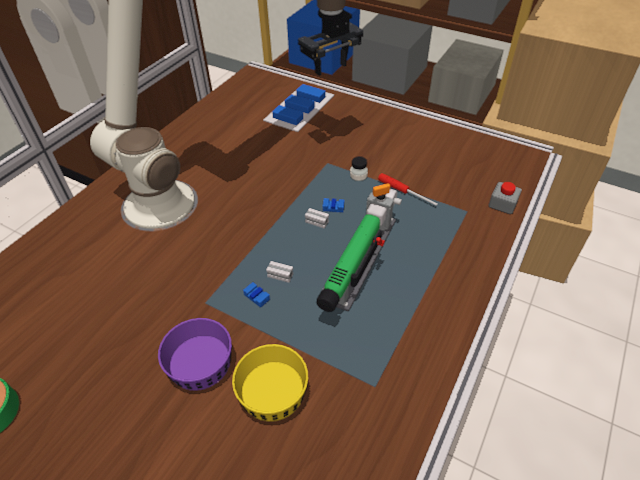

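View pics/side0.png

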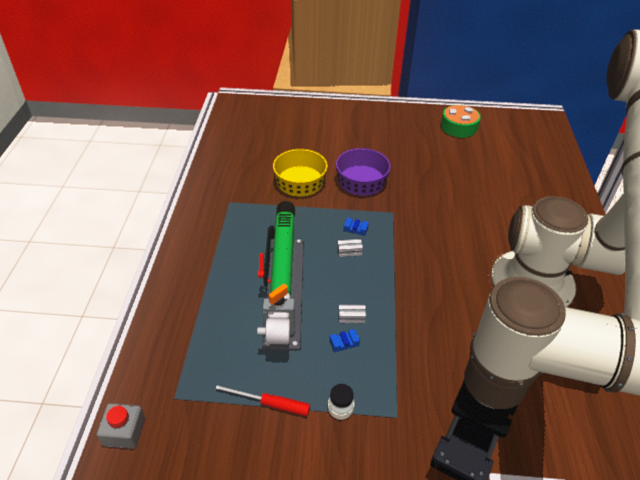

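View pics/wrist0.png

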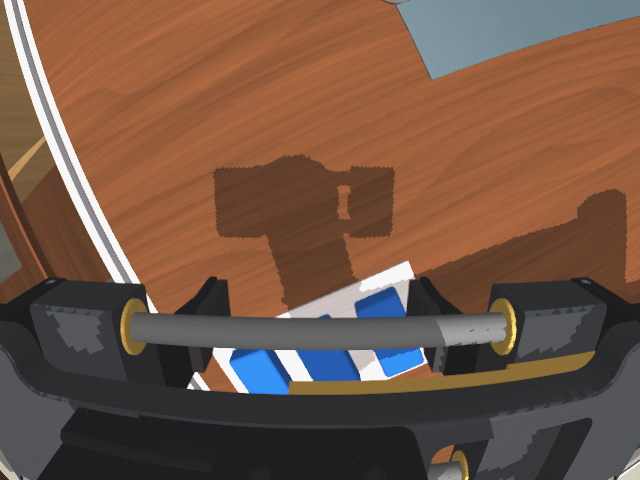

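Scene: two profiles (scene 317,217; 280,270), two blue carriers (333,205; 256,295), the purple (197,353) and yellow (271,382) baskets, and the grinder with its head away from the baskets. Enlarging next.

```bash
cat > h.py <<'E'
import numpy as np,cv2
from workcell import env,get_image,get_calibration
from scipy.spatial.transform import Rotation as R
def cam(n):
    c=get_calibration(n);K=np.array([[c['fx'],0,c['cx']],[0,c['fy'],c['cy']],[0,0,1.]])
    return K,cv2.Rodrigues(c['rvec'])[0],np.array(c['tvec'])
def ray(n,u,v):
    K,Rm,t=cam(n);d=Rm.T@np.linalg.solve(K,[u,v,1.]);o=-Rm.T@t
    return o,d
def on(n,u,v,z):
    o,d=ray(n,u,v);return o+d*(z-o[2])/d[2]
def proj(n,p):
    K,Rm,t=cam(n);q=K@(Rm@np.asarray(p,float)+t);return q[:2]/q[2]
def tri(a,b):
    (o1,d1),(o2,d2)=ray('scene',*a),ray('side',*b)
    d1=d1/np.linalg.norm(d1);d2=d2/np.linalg.norm(d2)
    s=np.linalg.lstsq(np.c_[d1,-d2],o2-o1,rcond=None)[0]
    p,q=o1+s[0]*d1,o2+s[1]*d2
    return (p+q)/2,np.linalg.norm(p-q)
def pose():
    s=env.get_state();return s['position'],R.from_euler('xyz',s['tool_rot']).as_matrix(),s
def wray(u,v,p,Rm):
    c=get_calibration('wrist');x,y=u-c['cx'],v-c['cy'];r=np.hypot(x,y);th=r/c['fx']
    d=np.array([np.sin(th)*x/r,np.sin(th)*y/r,np.cos(th)]);M=c['mount']
    o=Rm@M[:3,3]+p;return o,Rm@M[:3,:3]@d
def won(u,v,z,p,Rm):
    o,d=wray(u,v,p,Rm);return o+d*(z-o[2])/d[2]
def wproj(P,p,Rm):
    c=get_calibration('wrist');M=c['mount'];q=M[:3,:3].T@(Rm.T@(np.asarray(P)-p)-M[:3,3])
    th=np.arctan2(np.hypot(q[0],q[1]),q[2]);f=c['fx']*th/np.hypot(q[0],q[1]);return np.array([c['cx']+f*q[0],c['cy']+f*q[1]])
def snap(n,name,crop=None,k=1,grid=0):
    im=get_image(n)[:,:,::-1]
    cv2.imwrite(f'pics/{name}_full.png',im)
    sv(im,name,crop,k)
def sv(im,name,crop=None,k=1):
    if crop:
        x0,y0,x1,y1=crop;im=cv2.resize(im[y0:y1,x0:x1],None,fx=k,fy=k,interpolation=cv2.INTER_CUBIC)
        im=im.copy()
        for x in range(-(-x0//10)*10,x1,10):
            cv2.putText(im,str(x),((x-x0)*k,10),0,.35,(0,255,255),1);cv2.line(im,((x-x0)*k,12),((x-x0)*k,18),(0,255,255),1)
        for y in range(-(-y0//10)*10,y1,10):
            cv2.putText(im,str(y),(0,(y-y0)*k+4),0,.35,(0,255,255),1);cv2.line(im,(24,(y-y0)*k),(30,(y-y0)*k),(0,255,255),1)
    cv2.imwrite(f'pics/{name}.png',im)
E
python3 - <<'E'
from h import *
a=cv2.imread('pics/scene0.png');b=cv2.imread('pics/side0.png')
sv(a,'sc1',(225,150,445,315),3);sv(b,'sd1',(200,195,400,385),3)
print(on('side',300,182,.005),on('side',363,180,.005),on('scene',271,386,.005),on('scene',197,357,.005))
for n,pts in dict(scene=[(317,217),(280,270),(333,205),(256,295)],side=[(352,313),(350,247),(345,340),(356,226)]).items():
    for q in pts: print(n,q,on(n,*q,.015).round(3))
E
```

```text
[ 0.60788901 -0.31842948  0.005     ] [ 0.42531454 -0.34536     0.005     ] [ 0.60567606 -0.32740803  0.005     ] [ 0.4219648  -0.34871956  0.005     ]
scene (317, 217) [0.442 0.16  0.015]
scene (280, 270) [ 0.454 -0.053  0.015]
scene (333, 205) [0.458 0.224 0.015]
scene (256, 295) [ 0.445 -0.148  0.015]
side (352, 313) [0.44  0.156 0.015]
side (350, 247) [ 0.453 -0.057  0.015]
side (345, 340) [0.453 0.233 0.015]
side (356, 226) [ 0.44  -0.137  0.015]
```

View pics/sc1.png

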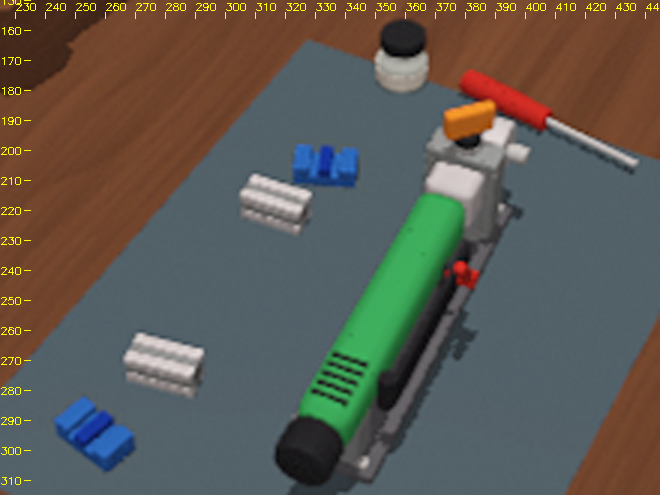

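View pics/sd1.png

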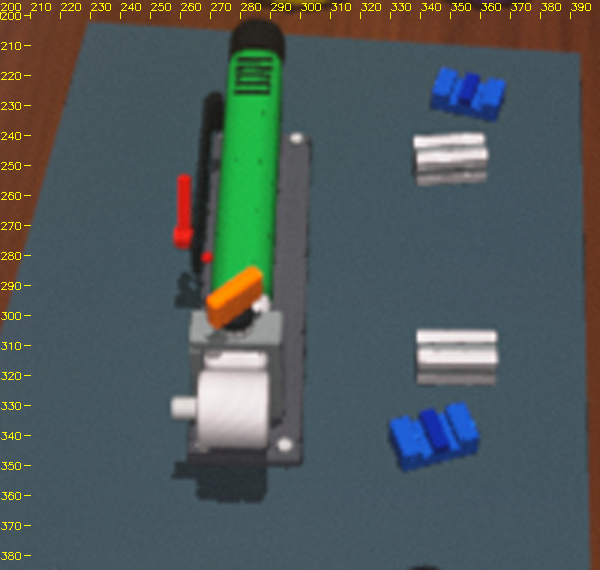

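```bash
python3 - <<'E'
from h import *
f=lambda x,y:(x/3+200,y/3+195)
g=lambda x,y:(x/3+225,y/3+150)
def e(n,a,b,z):
    p,q=on(n,*a,z),on(n,*b,z);d=q-p
    print(n,'mid',((p+q)/2).round(3),'len',np.linalg.norm(d).round(4),'ang',np.degrees(np.arctan2(d[1],d[0])).round(1))
print('profA');e('side',f(417,331),f(497,331),.03);e('side',f(417,366),f(497,366),.03);e('scene',g(253,174),g(312,194),.03);e('scene',g(241,206),g(300,224),.03)
print('profB');e('side',f(413,138),f(485,133),.03);e('side',f(415,170),f(487,162),.03);e('scene',g(137,334),g(203,352),.03);e('scene',g(124,367),g(194,384),.03)
print('carA');e('side',f(390,425),f(465,403),.022);e('side',f(403,465),f(478,437),.022);e('scene',g(296,145),g(358,148),.022)
print('carB');e('side',f(440,67),f(505,80),.022);e('side',f(432,103),f(500,116),.022);e('scene',g(85,397),g(134,435),.022);e('scene',g(57,425),g(106,465),.022)
print('knob');e('side',f(262,267),f(207,303),.155);e('side',f(262,275),f(207,317),.155);e('scene',g(445,110),g(494,100),.155)
# grinder geometry : body top edges
print('body');print(on('side',*f(231,53),.098),on('side',*f(283,53),.098))
print('knob base tri',tri(g(468,140),f(238,322)), tri(g(468,120),f(236,295)))
print('lever tip?',tri(g(460,265),f(183,177)))
print('driver',on('scene',*g(465,80),.01),on('scene',*g(545,118),.01),'jar',on('scene',*g(402,35),.06))
print('plate bolts',on('side',*f(297,138),.014),on('side',*f(285,444),.014))
s=env.get_state();print(s['time_s'])
E
```

```text
profA
side mid [0.44  0.145 0.03 ] len 0.0615 ang -174.6
side mid [0.439 0.179 0.03 ] len 0.0605 ang -174.6
scene mid [0.443 0.169 0.03 ] len 0.0614 ang 2.9
scene mid [0.454 0.128 0.03 ] len 0.0591 ang 5.7
profB
side mid [ 0.455 -0.067  0.03 ] len 0.0622 ang -169.0
side mid [ 0.452 -0.031  0.03 ] len 0.0618 ang -165.9
scene mid [ 0.455 -0.045  0.03 ] len 0.0604 ang 9.6
scene mid [ 0.466 -0.079  0.03 ] len 0.062 ang 11.9
carA
side mid [0.459 0.22  0.022] len 0.0601 ang -155.2
side mid [0.448 0.252 0.022] len 0.0611 ang -151.0
scene mid [0.451 0.242 0.022] len 0.0597 ang 24.7
carB
side mid [ 0.437 -0.155  0.022] len 0.0594 ang 168.8
side mid [ 0.441 -0.109  0.022] len 0.0607 ang 169.9
scene mid [ 0.45  -0.129  0.022] len 0.0584 ang -13.0
scene mid [ 0.446 -0.164  0.022] len 0.0589 ang -13.6
knob
side mid [0.599 0.22  0.155] len 0.0494 ang 46.7
side mid [0.598 0.23  0.155] len 0.0526 ang 51.0
scene mid [0.601 0.219 0.155] len 0.0448 ang 45.6
body
[ 0.64184602 -0.0790128   0.098     ] [ 0.59844726 -0.08318132  0.098     ]
knob base tri (array([0.60030754, 0.22045651, 0.11375835]), np.float64(0.004434911751298461)) (array([0.60061953, 0.2170463 , 0.13968053]), np.float64(0.002858097488249698))
lever tip? (array([0.65886752, 0.08176117, 0.11304002]), np.float64(0.0017359561650431255))
driver [0.52063574 0.40882259 0.01      ] [0.61459681 0.39421367 0.01      ] jar [0.45820449 0.3857953  0.06      ]
plate bolts [ 0.5854985 -0.0674958  0.014    ] [0.56235098 0.25060591 0.014     ]
0.15
```

Call:
{"api": "play_rows", "payload": {
  "commands": [
    {"travel": [0.4,0.7,0],"roll": -1,"fingers": 100},
    {"travel": [0.4,0.7,0],"roll": -1,"fingers": 100},
    {"travel": [0.4,0.7,0],"roll": -1,"fingers": 100},
    {"travel": [0.4,0.7,0],"roll": -1,"fingers": 100},
    {"travel": [0.4,0.7,0],"roll": -1,"fingers": 100},
    {"travel": [0.4,0.7,0],"roll": -1,"fingers": 100},
    {"travel": [0.4,0.7,0],"roll": -1,"fingers": 100},
    {"travel": [0.4,0.7,0],"roll": -1,"fingers": 100}
  ],
  "squeeze": 25
}}

```text
time_s: 1.15
position: [0.4269, 0.2283, 0.1915]
tool_rot: [-3.141, -0.0, 0.41]
contact_force: [0.0, 0.6, -0.6]
opening: 0.0868
```

```bash
cat >> h.py <<'E'
def go(x,y,z,yaw=None):
    p,Rm,s=pose();d=Rm.T@(np.array([x,y,z])-p)/.06
    y0=np.degrees(s['tool_rot'][2]);print('t',s['time_s'],'at',p.round(4),'rpy',np.degrees(s['tool_rot']).round(1),'j6',s['joint_pos'][5].round(2),'F',s['contact_force'].round(1),'T',s['ft_torque'].round(3),'open',round(s['opening'],4))
    print('units xyz',d.round(2),'roll units',None if yaw is None else round(-((yaw-y0+180)%360-180)/6,2))
E
python3 - <<'E'
from h import *
go(.454,.232,.006,26)
p,Rm,s=pose()
snap('wrist','w1')
print(wproj([.454,.232,.022],p,Rm),wproj([.443,.157,.03],p,Rm))
E
```

```text
t 1.15 at [0.4269 0.2283 0.1915] rpy [-180.    -0.    23.5] j6 1.15 F [ 0.   0.6 -0.6] T [ 0.014 -0.064  0.029] open 0.0868
units xyz [0.44 0.12 3.09] roll units -0.42
[325.74084359 187.98006414] [390.27696374 229.54283667]
```

View pics/w1.png

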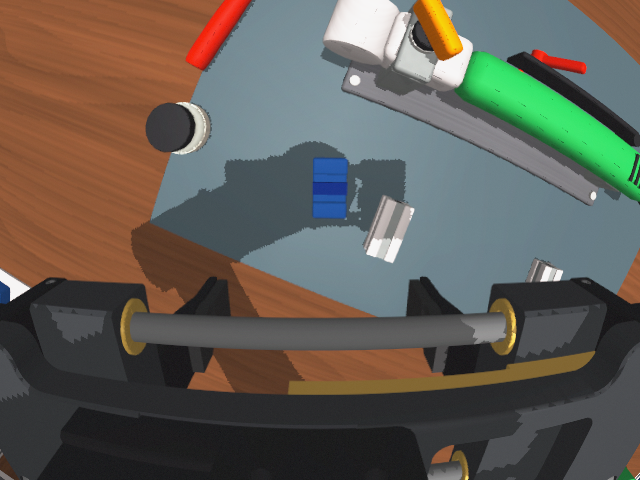

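```bash
python3 - <<'E'
from h import *
p,Rm,s=pose()
c=[won(*q,.022,p,Rm) for q in [(313,158),(347,158),(347,217),(314,218)]]
print(np.round(c,3),np.mean(c,0).round(4)); d=c[1]-c[2];print(np.degrees(np.arctan2(d[1],d[0])))
m=np.mean(c,0);go(m[0],m[1],.006,24)
E
```

```text
[[0.479 0.252 0.022]
 [0.492 0.222 0.022]
 [0.439 0.198 0.022]
 [0.425 0.228 0.022]] [0.4586 0.2249 0.022 ]
24.21201664504675
t 1.2 at [0.4297 0.2256 0.1913] rpy [179.9   0.   23.4] j6 1.16 F [ 2.8 -1.3  1.1] T [-0.212 -0.405 -0.044] open 0.0871
units xyz [0.44 0.2  3.09] roll units -0.1
```

Call:
{"api": "play_rows", "payload": {
  "commands": [
    {"travel": [0.2,0.07,0.7],"roll": -0.1,"fingers": 60},
    {"travel": [0.21,0.07,0.7],"roll": 0,"fingers": 60},
    {"travel": [0,0,0.7],"roll": 0,"fingers": 60},
    {"travel": [0,0,0.6],"roll": 0,"fingers": 60},
    {"travel": [0,0,0.35],"roll": 0,"fingers": 60},
    {"travel": [0,0,0],"roll": 0,"fingers": 60},
    {"travel": [0,0,0],"roll": 0,"fingers": 0},
    {"travel": [0,0,0],"roll": 0,"fingers": 0}
  ]
}}

```text
time_s: 2.2
position: [0.453, 0.2326, 0.0096]
tool_rot: [-3.141, -0.002, 0.417]
contact_force: [0.7, -0.2, 0.3]
opening: 0.0397
```

```bash
python3 - <<'E'
from h import *
go(.424,-.347,.13,24)
E
```

```text
t 2.2 at [0.453  0.2326 0.0096] rpy [-1.80e+02 -1.00e-01  2.39e+01] j6 1.19 F [ 0.7 -0.2  0.3] T [-0.085  0.012 -0.007] open 0.0397
units xyz [-4.35  8.64 -2.03] roll units -0.02
```

Call:
{"api": "play_rows", "payload": {
  "commands": [
    {"travel": [0,0,0],"roll": 0,"fingers": 0},
    {"travel": [0,0,0],"roll": 0,"fingers": 0},
    {"travel": [0,0,-1],"roll": 0,"fingers": 0},
    {"travel": [0,0,-1],"roll": 0,"fingers": 0},
    {"travel": [-0.43,0.86,0],"roll": 0,"fingers": 0},
    {"travel": [-0.43,0.86,0],"roll": 0,"fingers": 0},
    {"travel": [-0.43,0.86,0],"roll": 0,"fingers": 0},
    {"travel": [-0.43,0.86,0],"roll": 0,"fingers": 0}
  ]
}}

```text
time_s: 3.2
position: [0.441, -0.0002, 0.1288]
tool_rot: [3.141, -0.001, 0.417]
contact_force: [1.0, -0.2, 0.5]
opening: 0.0003
```

Call:
{"api": "play_rows", "payload": {
  "commands": [
    {"travel": [-0.43,0.86,0],"roll": 0,"fingers": 0},
    {"travel": [-0.43,0.86,0],"roll": 0,"fingers": 0},
    {"travel": [-0.43,0.86,0],"roll": 0,"fingers": 0},
    {"travel": [-0.43,0.86,0],"roll": 0,"fingers": 0},
    {"travel": [-0.43,0.86,0],"roll": 0,"fingers": 0},
    {"travel": [-0.43,0.86,0],"roll": 0,"fingers": 0},
    {"travel": [0,0,0],"roll": 0,"fingers": 0},
    {"travel": [0,0,0],"roll": 0,"fingers": 0}
  ]
}}

```text
time_s: 4.2
position: [0.4245, -0.3442, 0.128]
tool_rot: [-3.141, 0.0, 0.416]
contact_force: [0.3, 0.2, -0.2]
opening: 0.0003
```

```bash
python3 - <<'E'
from h import *
go(.424,-.347,.045,24)
snap('wrist','w2')
E
```

```text
t 4.2 at [ 0.4245 -0.3442  0.128 ] rpy [-179.9    0.    23.8] j6 2.37 F [ 0.3  0.2 -0.2] T [ 0.02  -0.031 -0.008] open 0.0003
units xyz [-0.03  0.04  1.38] roll units -0.03
```

View pics/w2.png

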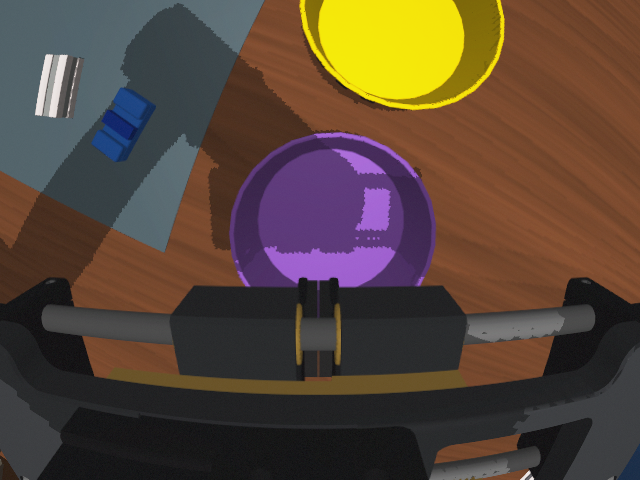

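```bash
python3 - <<'E'
from h import *
p,Rm,s=pose()
c=[won(*q,.022,p,Rm) for q in [(125,88),(156,103),(122,160),(92,144)]]
print(np.round(c,3),np.mean(c,0).round(4)); d=c[1]-c[2];print(np.degrees(np.arctan2(d[1],d[0])))
m=np.mean(c,0);go(m[0],m[1],.003,-12)
snap('scene','sc2',(225,150,445,315),3)
E
```

```text
[[ 0.474 -0.138  0.022]
 [ 0.471 -0.173  0.022]
 [ 0.413 -0.159  0.022]
 [ 0.416 -0.123  0.022]] [ 0.4435 -0.1485  0.022 ]
-13.74284940379705
t 4.25 at [ 0.4248 -0.3436  0.1283] rpy [-180.     0.    23.9] j6 2.37 F [ 0.2 -0.6  0.2] T [-0.035 -0.029 -0.029] open 0.0003
units xyz [ 1.6  -2.85  2.09] roll units 5.98
```

View pics/sc2.png

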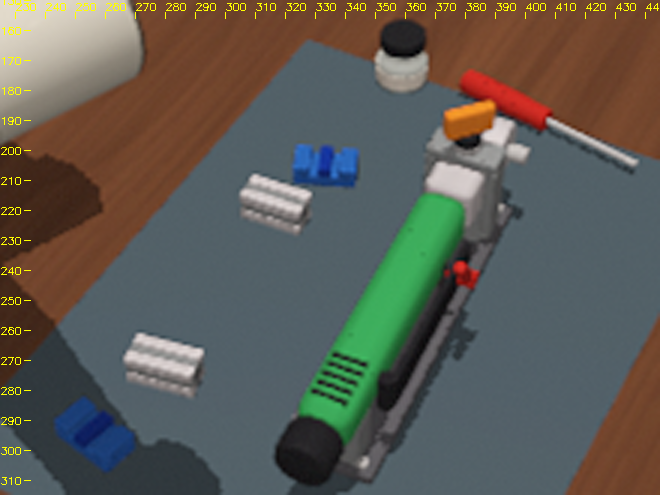

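Call:
{"api": "play_rows", "payload": {
  "commands": [
    {"travel": [0.11,-0.55,0],"roll": 1,"fingers": 70},
    {"travel": [0.11,-0.55,0],"roll": 1,"fingers": 70},
    {"travel": [0.11,-0.55,0],"roll": 1,"fingers": 70},
    {"travel": [0.11,-0.55,0],"roll": 1,"fingers": 70},
    {"travel": [0.11,-0.55,0],"roll": 1,"fingers": 70},
    {"travel": [0.11,-0.55,0],"roll": 1,"fingers": 70},
    {"travel": [0,0,0.5],"roll": 0.1,"fingers": 70},
    {"travel": [0,0,0],"roll": 0,"fingers": 70}
  ]
}}

```text
time_s: 5.3
position: [0.4317, -0.1444, 0.0972]
tool_rot: [3.141, 0.004, -0.219]
contact_force: [0.1, -0.8, 1.3]
opening: 0.0603
```

```bash
python3 - <<'E'
from h import *
go(.443,-.145,.003,-13)
E
```

```text
t 5.3 at [ 0.4317 -0.1444  0.0972] rpy [180.    0.2 -12.6] j6 1.32 F [ 0.1 -0.8  1.3] T [-0.035  0.013 -0.037] open 0.0603
units xyz [ 0.19 -0.03  1.57] roll units 0.07
```

Call:
{"api": "play_rows", "payload": {
  "commands": [
    {"travel": [0.18,-0.03,0.6],"roll": 0,"fingers": 70},
    {"travel": [0,0,0.6],"roll": 0,"fingers": 70},
    {"travel": [0,0,0.35],"roll": 0,"fingers": 70},
    {"travel": [0,0,0],"roll": 0,"fingers": 70},
    {"travel": [0,0,0],"roll": 0,"fingers": 0},
    {"travel": [0,0,0],"roll": 0,"fingers": 0},
    {"travel": [0,0,0],"roll": 0,"fingers": 0},
    {"travel": [0,0,0],"roll": 0,"fingers": 0}
  ]
}}

```text
time_s: 6.3
position: [0.4447, -0.1465, 0.0058]
tool_rot: [-3.141, -0.001, -0.222]
contact_force: [0.5, 0.7, 0.1]
opening: 0.0292
```

Call:
{"api": "play_rows", "payload": {
  "commands": [
    {"travel": [0,0,0],"roll": 0,"fingers": 0},
    {"travel": [0,0,0],"roll": 0,"fingers": 0},
    {"travel": [0,0,0],"roll": 0,"fingers": 0},
    {"travel": [0,0,0],"roll": 0,"fingers": 0},
    {"travel": [0,0,0],"roll": 0,"fingers": 0},
    {"travel": [0,0,-0.5],"roll": 0,"fingers": 0},
    {"travel": [0,0,-1],"roll": 0,"fingers": 0},
    {"travel": [0,0,-0.5],"roll": 0,"fingers": 0}
  ]
}}

```text
time_s: 7.3
position: [0.4459, -0.1466, 0.1284]
tool_rot: [-3.141, -0.005, -0.222]
contact_force: [-0.4, 0.3, -0.3]
opening: 0.0004
```

```bash
python3 - <<'E'
from h import *
go(.424,-.347,.13,-13)
E
```

```text
t 7.3 at [ 0.4459 -0.1466  0.1284] rpy [-180.    -0.3  -12.7] j6 1.32 F [-0.4  0.3 -0.3] T [ 0.037  0.017 -0.   ] open 0.0004
units xyz [ 0.38  3.34 -0.03] roll units 0.05
```

```bash
python3 - <<'E'
from h import *
snap('wrist','w3');snap('side','sd3',(300,195,500,345),4)
E
```

```text
(no output)
```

View pics/w3.png

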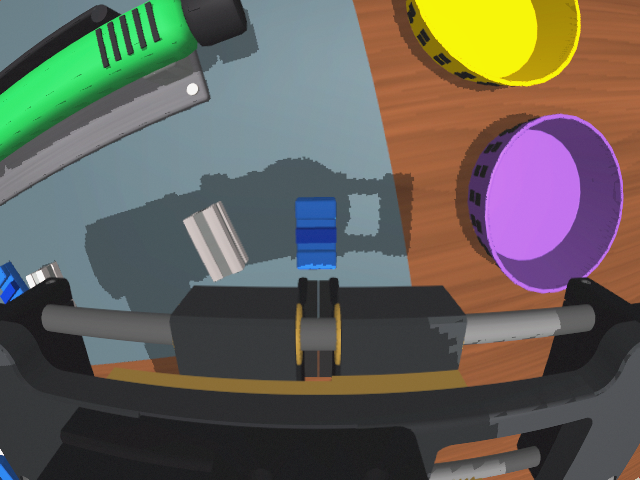

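View pics/sd3.png

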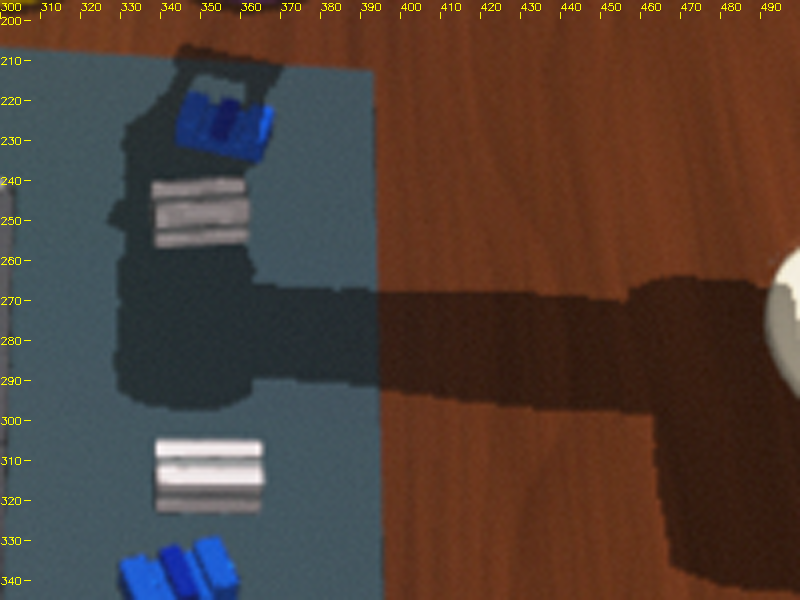

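```bash
python3 - <<'E'
from h import *
p,Rm,s=pose();print(p)
for z in [.128,.06,.022,0]: print(z,wproj([p[0],p[1],z],p,Rm))
c=[won(*q,.022,p,Rm) for q in [(297,198),(336,198),(336,262),(296,262)]]
print(np.round(c,3),np.mean(c,0))
print(s['opening'],s['time_s'])
E
python3 - <<'E'
import cv2
a=cv2.imread('pics/w3.png')[180:400,200:440]
cv2.imwrite('pics/w3c.png',cv2.resize(a,None,fx=3,fy=2.7))
E
```

```text
[ 0.44722149 -0.14669656  0.1291827 ]
0.128 [318.18770536 274.31917001]
0.06 [318.27204606 242.1135577 ]
0.022 [318.30318504 230.02980018]
0 [318.31794456 224.26447092]
[[ 0.477 -0.136  0.022]
 [ 0.47  -0.167  0.022]
 [ 0.417 -0.155  0.022]
 [ 0.424 -0.122  0.022]] [ 0.44707607 -0.14489491  0.022     ]
0.0009076787927271462 7.4
```

View pics/w3c.png

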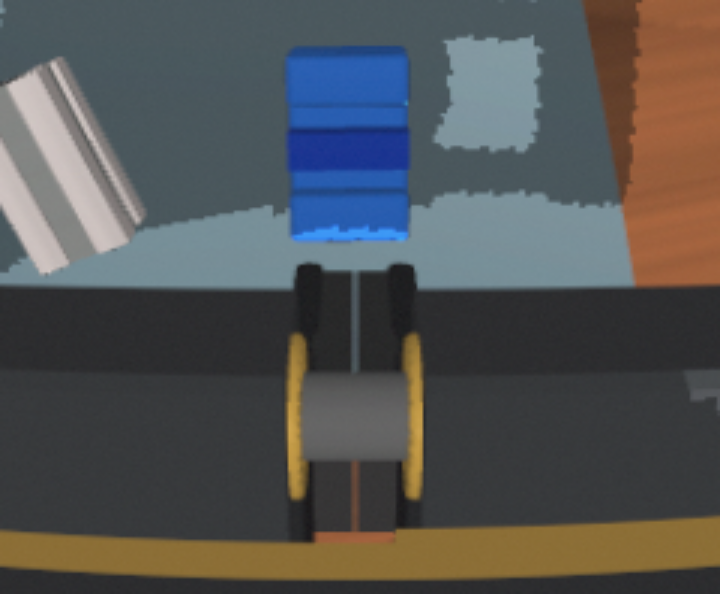

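Call:
{"api": "play_rows", "payload": {
  "commands": [
    {"travel": [0,0,0],"roll": 0,"fingers": 70},
    {"travel": [0,0,0],"roll": 0,"fingers": 70},
    {"travel": [0,0,0],"roll": 0,"fingers": 70},
    {"travel": [0,0,0],"roll": 0,"fingers": 70},
    {"travel": [0,-0.03,0.7],"roll": 0,"fingers": 70},
    {"travel": [0,0,0.7],"roll": 0,"fingers": 70},
    {"travel": [0,0,0.7],"roll": 0,"fingers": 70},
    {"travel": [0,0,0],"roll": 0,"fingers": 70}
  ]
}}

```text
time_s: 8.4
position: [0.442, -0.1447, -0.0032]
tool_rot: [3.14, 0.008, -0.223]
contact_force: [-0.5, 0.2, 1.6]
opening: 0.0601
```

```bash
python3 - <<'E'
from h import *
go(.447,-.145,.001,-13)
snap('wrist','w4');snap('side','sd4',(300,180,450,280),5)
E
```

```text
t 8.4 at [ 0.442  -0.1447 -0.0032] rpy [179.9   0.5 -12.8] j6 1.31 F [-0.5  0.2  1.6] T [-0.036 -0.037 -0.023] open 0.0601
units xyz [ 0.08 -0.01 -0.07] roll units 0.04
```

View pics/w4.png

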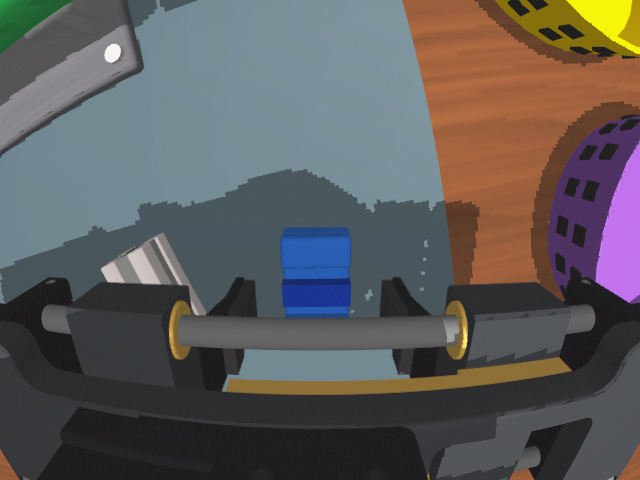

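View pics/sd4.png

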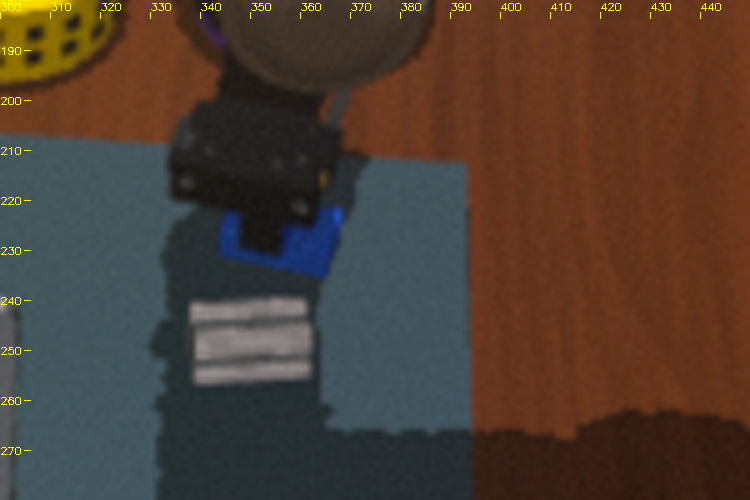

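Call:
{"api": "play_rows", "payload": {
  "commands": [
    {"travel": [0.08,0,-0.04],"roll": 0,"fingers": 70},
    {"travel": [0,0,0],"roll": 0,"fingers": 0},
    {"travel": [0,0,0],"roll": 0,"fingers": 0},
    {"travel": [0,0,0],"roll": 0,"fingers": 0},
    {"travel": [0,0,0],"roll": 0,"fingers": 0},
    {"travel": [0,0,0],"roll": 0,"fingers": 0},
    {"travel": [0,0,0],"roll": 0,"fingers": 0},
    {"travel": [0,0,0],"roll": 0,"fingers": 0}
  ]
}}

```text
time_s: 9.5
position: [0.4495, -0.1458, 0.0017]
tool_rot: [3.142, 0.0, -0.222]
contact_force: [0.4, 0.3, 0.0]
opening: 0.0028
```

```bash
python3 - <<'E'
from h import *
go(.447,-.145,.001,-13)
snap('wrist','w5');snap('side','sd5',(300,180,450,280),5)
E
```

```text
t 9.5 at [ 0.4495 -0.1458  0.0017] rpy [180.    0.  -12.7] j6 1.32 F [0.4 0.3 0. ] T [-0.029 -0.     0.012] open 0.0028
units xyz [-0.04 -0.    0.01] roll units 0.04
```

View pics/w5.png

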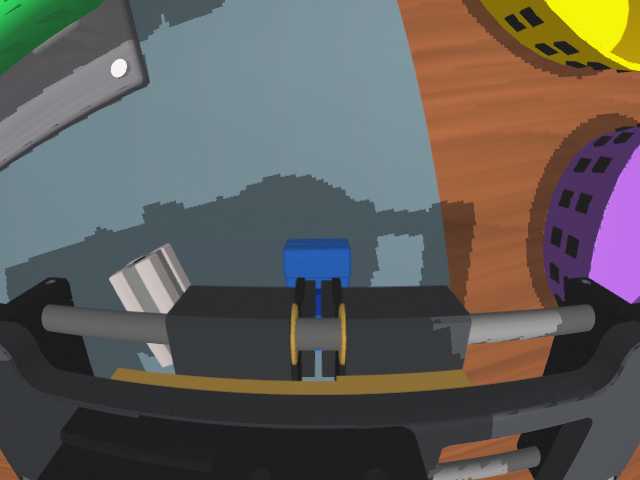

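View sd5.

View pics/sd5.png

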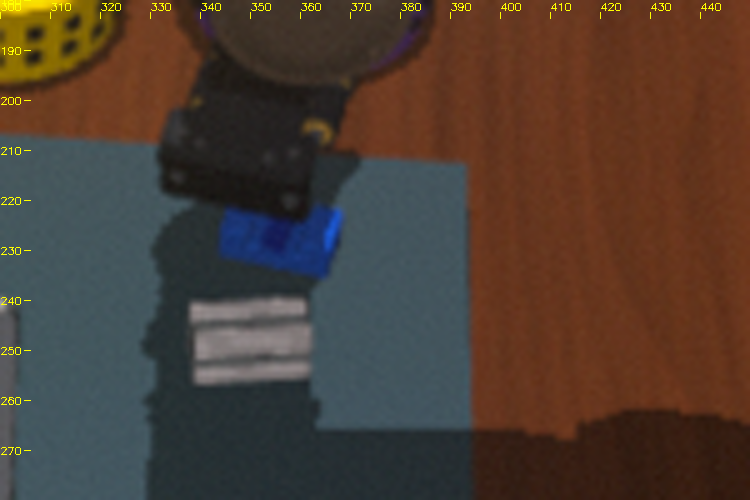

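```bash
python3 - <<'E'
from h import *
for z in [0,.02,.05]:print(proj('side',[.4495,-.1458,z]),proj('scene',[.4495,-.1458,z]))
snap('scene','sc5',(200,210,340,330),5)
E
```

```text
[352.16901811 227.60134085] [258.48491853 298.74752902]
[352.60618621 222.18632649] [257.66217988 293.8559027 ]
[353.2768002 213.8797178] [256.39136669 286.30023088]
```

View pics/sc5.png

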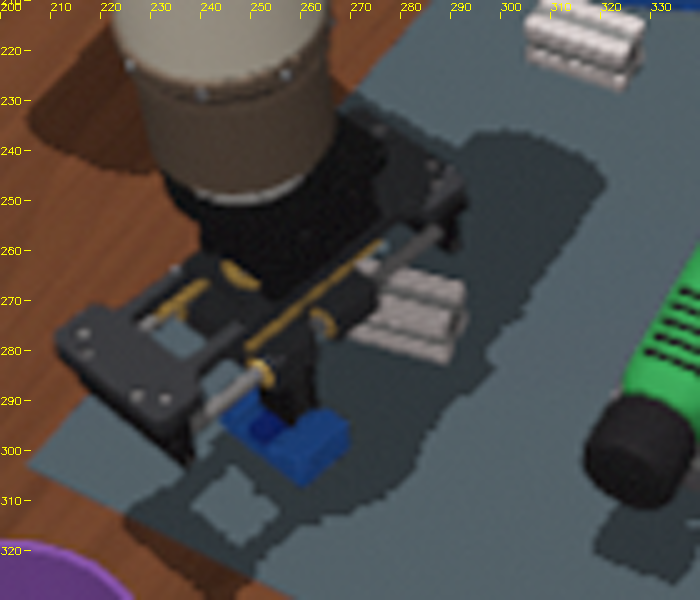

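Call:
{"api": "play_rows", "payload": {
  "commands": [
    {"travel": [0,0,0],"roll": 0,"fingers": 65},
    {"travel": [0,0,0],"roll": 0,"fingers": 65},
    {"travel": [0,0,0],"roll": 0,"fingers": 65},
    {"travel": [0,0,0],"roll": 0,"fingers": 65},
    {"travel": [0,0,0],"roll": 0,"fingers": 65},
    {"travel": [0,0,0],"roll": 0,"fingers": 65},
    {"travel": [0.15,-0.02,0],"roll": 0.1,"fingers": 65},
    {"travel": [0.15,0,0],"roll": 0,"fingers": 65}
  ]
}}

```text
time_s: 10.65
position: [0.4684, -0.1487, 0.0019]
tool_rot: [-3.142, -0.001, -0.233]
contact_force: [0.0, -0.2, -0.6]
opening: 0.0564
```

Call:
{"api": "play_rows", "payload": {
  "commands": [
    {"travel": [0,0,0],"roll": 0,"fingers": 0},
    {"travel": [0,0,0],"roll": 0,"fingers": 0},
    {"travel": [0,0,0],"roll": 0,"fingers": 0},
    {"travel": [0,0,0],"roll": 0,"fingers": 0},
    {"travel": [0,0,0],"roll": 0,"fingers": 0},
    {"travel": [0,0,0],"roll": 0,"fingers": 0},
    {"travel": [0,0,0],"roll": 0,"fingers": 0},
    {"travel": [0,0,0],"roll": 0,"fingers": 0}
  ]
}}

```text
time_s: 11.65
position: [0.4673, -0.1487, 0.0018]
tool_rot: [-3.142, -0.0, -0.233]
contact_force: [-0.4, 0.5, 0.1]
opening: 0.0003
```

```bash
python3 - <<'E'
from h import *
go(.447,-.145,.001,-13)
E
```

```text
t 11.65 at [ 0.4673 -0.1487  0.0018] rpy [-180.    -0.   -13.3] j6 1.31 F [-0.4  0.5  0.1] T [-0.04   0.012  0.011] open 0.0003
units xyz [-0.34  0.02  0.01] roll units -0.06
```

```bash
python3 - <<'E'
from h import *
snap('wrist','w6',(220,180,420,340),4);snap('scene','sc6',(200,210,340,330),5)
E
```

```text
(no output)
```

View pics/w6.png

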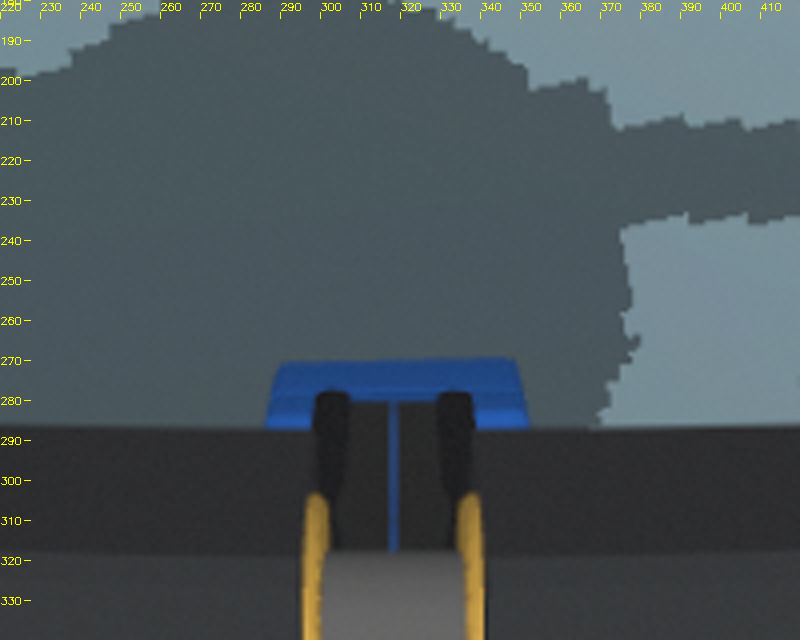

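View pics/sc6.png

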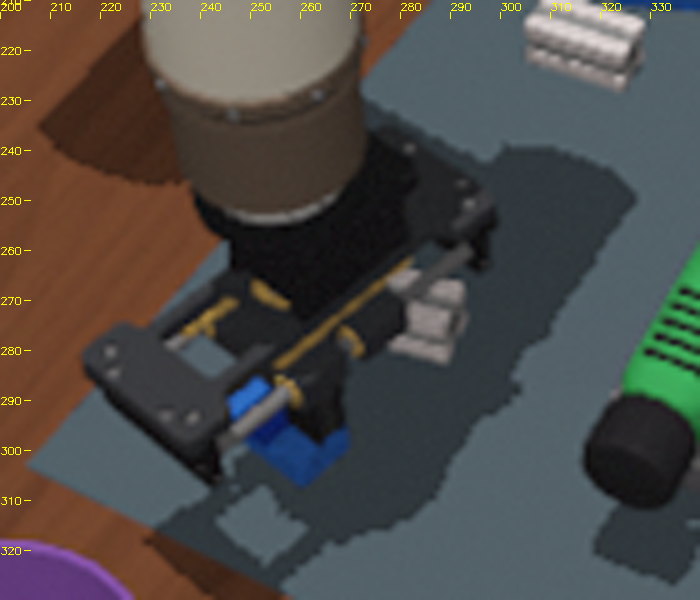

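```bash
python3 - <<'E'
from h import *
for z in [0,.01,.02,.03]:
  for off in (.030,.038): 
    y=np.radians(-12.8);j=-np.array([np.sin(y),-np.cos(y)])*off
    print(z,off,proj('side',[.442+j[0],-.1447+j[1],z]).round(1))
# block bottom near edge: centre .447,-.145 yaw -13.5 
y=np.radians(-13.5);ex=np.array([np.cos(y),np.sin(y)]);ey=np.array([-np.sin(y),np.cos(y)])
for a in(-.03,.03):
  for z in (0,.022):
    q=np.array([.447,-.145])+a*ex+.017*ey;print('block near',a,z,proj('side',[*q,z]).round(1))
E
```

```text
0 0.03 [352.1 235.5]
0 0.038 [351.3 237.5]
0.01 0.03 [352.3 232.8]
0.01 0.038 [351.5 234.8]
0.02 0.03 [352.5 230.1]
0.02 0.038 [351.7 232.1]
0.03 0.03 [352.7 227.3]
0.03 0.038 [352.  229.3]
block near -0.03 0 [362.2 234.6]
block near -0.03 0.022 [362.8 228.6]
block near 0.03 0 [340.6 229.5]
block near 0.03 0.022 [341.  223.5]
```

Call:
{"api": "play_rows", "payload": {
  "commands": [
    {"travel": [0,0,0.03],"roll": 0,"fingers": 0},
    {"travel": [0,0,0.03],"roll": 0,"fingers": 0},
    {"travel": [0,0,0],"roll": 0,"fingers": 0},
    {"travel": [0,0,0],"roll": 0,"fingers": 0},
    {"travel": [0,0,0],"roll": 0,"fingers": 0},
    {"travel": [0,0,0],"roll": 0,"fingers": 0},
    {"travel": [0,0,0],"roll": 0,"fingers": 0},
    {"travel": [0,0,0],"roll": 0,"fingers": 0}
  ]
}}

```text
time_s: 12.75
position: [0.4674, -0.1487, -0.0018]
tool_rot: [3.142, -0.0, -0.233]
contact_force: [-0.6, -0.6, 0.3]
opening: 0.0008
```

Call:
{"api": "play_rows", "payload": {
  "commands": [
    {"travel": [0,0,0],"roll": 0,"fingers": 65},
    {"travel": [0,0,0],"roll": 0,"fingers": 65},
    {"travel": [0,0,0],"roll": 0,"fingers": 65},
    {"travel": [0,0,0],"roll": 0,"fingers": 65},
    {"travel": [0,0,0],"roll": 0,"fingers": 65},
    {"travel": [-0.1,0,0.05],"roll": 0,"fingers": 65},
    {"travel": [0,0,0.05],"roll": 0,"fingers": 65},
    {"travel": [0,0,0],"roll": 0,"fingers": 65}
  ]
}}

```text
time_s: 13.75
position: [0.4612, -0.1473, -0.0082]
tool_rot: [3.141, 0.001, -0.233]
contact_force: [0.6, 0.9, 0.3]
opening: 0.0559
```

```bash
python3 - <<'E'
from h import *
go(.447,-.145,.001,-13)
snap('side','sd7',(300,180,450,280),5)
E
```

```text
t 13.75 at [ 0.4612 -0.1473 -0.0082] rpy [180.    0.  -13.3] j6 1.31 F [0.6 0.9 0.3] T [-0.036 -0.007  0.02 ] open 0.0559
units xyz [-0.24  0.02 -0.15] roll units -0.06
```

View pics/sd7.png

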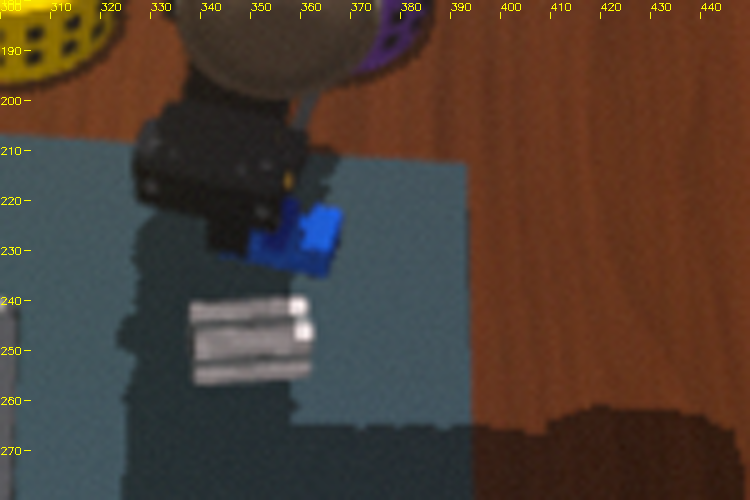

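```bash
python3 - <<'E'
from h import *
snap('scene','sc7',(220,230,340,320),6)
for z in (0,.01,.02): print(on('side',345.5,230,z))
y=np.radians(-13.3);j=-np.array([np.sin(y),-np.cos(y)])*.033;print(.4612+j[0],-.1473+j[1])
E
```

```text
[ 0.46698605 -0.13477244  0.        ]
[ 0.46702951 -0.12434349  0.01      ]
[ 0.46707298 -0.11391455  0.02      ]
0.46879164132720746 -0.11518509719835607
```

View pics/sc7.png

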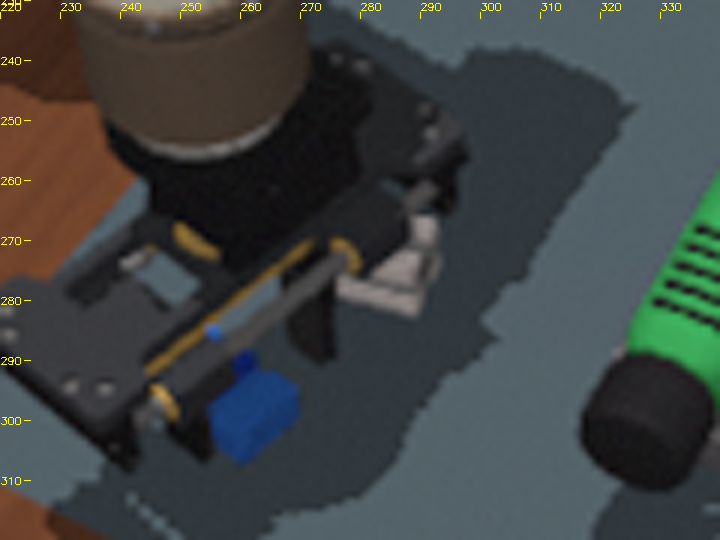

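```bash
python3 - <<'E'
from h import *
print(tri((273.5,290),(346,229.8)));print(tri((272,288.5),(347,229.8)))
print(proj('scene',[.4688,-.1152,-.008]),proj('side',[.4688,-.1152,-.008]))
E
```

```text
(array([ 0.47018189, -0.11569176,  0.01655547]), np.float64(0.009560017412676054))
(array([ 0.46652012, -0.1146056 ,  0.01843281]), np.float64(0.007300221330723905))
[272.11611618 294.97491959] [344.34552311 237.17984496]
```

Call:
{"api": "play_rows", "payload": {
  "commands": [
    {"travel": [-0.1,0,0.05],"roll": 0,"fingers": 65},
    {"travel": [0,0,0.05],"roll": 0,"fingers": 65},
    {"travel": [0,0,0.03],"roll": 0,"fingers": 65},
    {"travel": [0,0,0],"roll": 0,"fingers": 65},
    {"travel": [0,0,0],"roll": 0,"fingers": 65},
    {"travel": [0,0,0],"roll": 0,"fingers": 65},
    {"travel": [0,0,0],"roll": 0,"fingers": 65},
    {"travel": [0,0,0],"roll": 0,"fingers": 65}
  ]
}}

```text
time_s: 14.85
position: [0.4557, -0.1459, -0.0156]
tool_rot: [-3.142, -0.0, -0.233]
contact_force: [-0.4, -0.6, -0.3]
opening: 0.0565
```

Call:
{"api": "play_rows", "payload": {
  "commands": [
    {"travel": [0,0,0],"roll": 0,"fingers": 0},
    {"travel": [0,0,0],"roll": 0,"fingers": 0},
    {"travel": [0,0,0],"roll": 0,"fingers": 0},
    {"travel": [0,0,0],"roll": 0,"fingers": 0},
    {"travel": [0,0,0],"roll": 0,"fingers": 0},
    {"travel": [0,0,0],"roll": 0,"fingers": 0},
    {"travel": [0,0,0],"roll": 0,"fingers": 0},
    {"travel": [0,0,0],"roll": 0,"fingers": 0}
  ]
}}

```text
time_s: 15.85
position: [0.4557, -0.1459, -0.0156]
tool_rot: [-3.142, 0.0, -0.233]
contact_force: [-0.8, -0.8, 0.0]
opening: 0.0334
```

Call:
{"api": "play_rows", "payload": {
  "commands": [
    {"travel": [0,0,-0.5],"roll": 0,"fingers": 0},
    {"travel": [0,0,-1],"roll": 0,"fingers": 0},
    {"travel": [0,0,-0.5],"roll": 0,"fingers": 0},
    {"travel": [0.1,0.84,0],"roll": 0,"fingers": 0},
    {"travel": [0.1,0.84,0],"roll": 0,"fingers": 0},
    {"travel": [0.1,0.84,0],"roll": 0,"fingers": 0},
    {"travel": [0.1,0.84,0],"roll": 0,"fingers": 0},
    {"travel": [0,0,0],"roll": 0,"fingers": 0}
  ]
}}

```text
time_s: 16.85
position: [0.4316, -0.3503, 0.1037]
tool_rot: [3.142, 0.001, -0.238]
contact_force: [-1.1, 0.3, 0.2]
opening: 0.0338
```

```bash
python3 - <<'E'
from h import *
go(.432,-.347,.035,-13)
E
```

```text
t 16.85 at [ 0.4316 -0.3503  0.1037] rpy [180.    0.  -13.6] j6 1.72 F [-1.1  0.3  0.2] T [0.051 0.048 0.04 ] open 0.0338
units xyz [-0.01 -0.05  1.14] roll units -0.1
```

Call:
{"api": "play_rows", "payload": {
  "commands": [
    {"travel": [0,-0.05,0.5],"roll": 0,"fingers": 0},
    {"travel": [0,0,0.7],"roll": 0,"fingers": 0},
    {"travel": [0,0,0.33],"roll": 0,"fingers": 0},
    {"travel": [0,0,0],"roll": 0,"fingers": 0},
    {"travel": [0,0,0],"roll": 0,"fingers": 55},
    {"travel": [0,0,0],"roll": 0,"fingers": 55},
    {"travel": [0,0,0],"roll": 0,"fingers": 55},
    {"travel": [0,0,0],"roll": 0,"fingers": 55}
  ]
}}

```text
time_s: 17.85
position: [0.4334, -0.3448, 0.0131]
tool_rot: [3.141, -0.001, -0.233]
contact_force: [-0.2, 0.3, -0.8]
opening: 0.0472
```

Call:
{"api": "play_rows", "payload": {
  "commands": [
    {"travel": [0,0,-0.7],"roll": 0,"fingers": 65},
    {"travel": [0,0,-0.9],"roll": 0,"fingers": 65},
    {"travel": [0.2,-0.7,0],"roll": -1,"fingers": 65},
    {"travel": [0.1,-0.9,0],"roll": -1,"fingers": 65},
    {"travel": [0,-0.9,0],"roll": -1,"fingers": 65},
    {"travel": [0,-0.9,0],"roll": -1,"fingers": 65},
    {"travel": [0,-0.8,0],"roll": 0,"fingers": 65},
    {"travel": [0,0,0],"roll": 0,"fingers": 65}
  ]
}}

```text
time_s: 18.85
position: [0.4549, -0.0965, 0.109]
tool_rot: [-3.141, -0.001, 0.191]
contact_force: [-1.4, -0.5, 0.7]
opening: 0.0564
```

```bash
python3 - <<'E'
from h import *
go(.456,-.054,-.012,10)
snap('scene','sc8',(150,150,410,410),3)
E
```

```text
t 18.85 at [ 0.4549 -0.0965  0.109 ] rpy [-180.    -0.    10.9] j6 1.62 F [-1.4 -0.5  0.7] T [-0.086 -0.039 -0.012] open 0.0564
units xyz [ 0.15 -0.69  2.02] roll units 0.16
```

View pics/sc8.png

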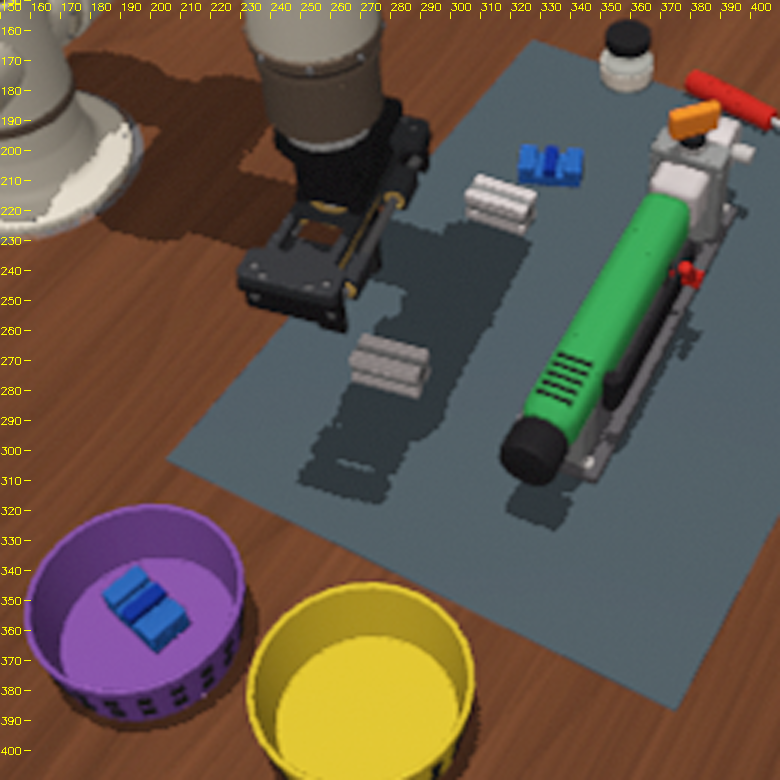

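Carrier B is in the purple basket. One finding: the real fingertips sit about 20–24 mm above the reported TCP, so I'm allowing for that. Next is profile B.

Call:
{"api": "play_rows", "payload": {
  "commands": [
    {"travel": [0.15,-0.69,0],"roll": 0.16,"fingers": 65},
    {"travel": [0,0,0.3],"roll": 0,"fingers": 65},
    {"travel": [0,0,0.8],"roll": 0,"fingers": 65},
    {"travel": [0,0,0.6],"roll": 0,"fingers": 65},
    {"travel": [0,0,0.3],"roll": 0,"fingers": 65},
    {"travel": [0,0,0],"roll": 0,"fingers": 65},
    {"travel": [0,0,0],"roll": 0,"fingers": 0},
    {"travel": [0,0,0],"roll": 0,"fingers": 0}
  ]
}}

```text
time_s: 19.9
position: [0.4576, -0.0566, -0.0104]
tool_rot: [-3.142, -0.002, 0.169]
contact_force: [-0.6, -0.2, 0.3]
opening: 0.0439
```

Call:
{"api": "play_rows", "payload": {
  "commands": [
    {"travel": [0,0,0],"roll": 0,"fingers": 0},
    {"travel": [0,0,0],"roll": 0,"fingers": 0},
    {"travel": [0,0,0],"roll": 0,"fingers": 0},
    {"travel": [0,0,0],"roll": 0,"fingers": 0},
    {"travel": [0,0,0],"roll": 0,"fingers": 0},
    {"travel": [0,0,0],"roll": 0,"fingers": 0},
    {"travel": [0,0,-0.5],"roll": 0,"fingers": 0},
    {"travel": [0,0,-0.5],"roll": 0,"fingers": 0}
  ]
}}

```text
time_s: 20.9
position: [0.456, -0.0565, 0.0488]
tool_rot: [-3.141, 0.002, 0.169]
contact_force: [0.4, 1.1, -0.2]
opening: 0.0296
```

```bash
python3 - <<'E'
from h import *
go(.607,-.323,.11,10)
E
```

```text
t 20.9 at [ 0.456  -0.0565  0.0488] rpy [-1.8e+02  1.0e-01  9.7e+00] j6 1.51 F [ 0.4  1.1 -0.2] T [-0.048 -0.076  0.001] open 0.0296
units xyz [ 1.73  4.8  -1.02] roll units -0.05
```

Call:
{"api": "play_rows", "payload": {
  "commands": [
    {"travel": [0,0,-1],"roll": 0,"fingers": 0},
    {"travel": [0.28,0.84,0],"roll": 0,"fingers": 0},
    {"travel": [0.28,0.84,0],"roll": 0,"fingers": 0},
    {"travel": [0.28,0.84,0],"roll": 0,"fingers": 0},
    {"travel": [0.28,0.84,0],"roll": 0,"fingers": 0},
    {"travel": [0.28,0.84,0],"roll": 0,"fingers": 0},
    {"travel": [0.28,0.84,0],"roll": 0,"fingers": 0},
    {"travel": [0,0,0],"roll": 0,"fingers": 0}
  ]
}}

```text
time_s: 21.9
position: [0.6071, -0.3403, 0.1061]
tool_rot: [-3.141, 0.002, 0.165]
contact_force: [-0.9, 0.9, -0.1]
opening: 0.0297
```

```bash
python3 - <<'E'
from h import *
go(.607,-.338,.012,10)
E
```

```text
t 21.9 at [ 0.6071 -0.3403  0.1061] rpy [-1.799e+02  1.000e-01  9.500e+00] j6 2.02 F [-0.9  0.9 -0.1] T [ 0.057  0.034 -0.026] open 0.0297
units xyz [ 0.01 -0.04  1.57] roll units -0.09
```

Call:
{"api": "play_rows", "payload": {
  "commands": [
    {"travel": [0,-0.05,0.5],"roll": 0,"fingers": 0},
    {"travel": [0,0,0.7],"roll": 0,"fingers": 0},
    {"travel": [0,0,0.37],"roll": 0,"fingers": 0},
    {"travel": [0,0,0],"roll": 0,"fingers": 0},
    {"travel": [0,0,0],"roll": 0,"fingers": 50},
    {"travel": [0,0,0],"roll": 0,"fingers": 50},
    {"travel": [0,0,0],"roll": 0,"fingers": 50},
    {"travel": [0,0,-0.6],"roll": 0,"fingers": 50}
  ]
}}

```text
time_s: 22.9
position: [0.6041, -0.3337, 0.048]
tool_rot: [-3.138, 0.006, 0.169]
contact_force: [0.9, -0.2, -0.3]
opening: 0.0431
```

Call:
{"api": "play_rows", "payload": {
  "commands": [
    {"travel": [0,0,-1],"roll": 0,"fingers": 65},
    {"travel": [-0.4,-0.9,0],"roll": 0.3,"fingers": 65},
    {"travel": [-0.4,-0.9,0],"roll": 0.3,"fingers": 65},
    {"travel": [-0.4,-0.9,0],"roll": 0.3,"fingers": 65},
    {"travel": [-0.4,-0.9,0],"roll": 0,"fingers": 65},
    {"travel": [-0.4,-0.9,0],"roll": 0,"fingers": 65},
    {"travel": [-0.4,-0.9,0],"roll": 0,"fingers": 65},
    {"travel": [0,-0.9,0],"roll": 0,"fingers": 65}
  ]
}}

```text
time_s: 23.9
position: [0.4232, 0.027, 0.1113]
tool_rot: [-3.141, -0.002, 0.075]
contact_force: [1.4, -1.0, -0.4]
opening: 0.0564
```

```bash
python3 - <<'E'
from h import *
go(.442,.157,-.012,4)
snap('scene','sc9',(150,150,410,410),3)
E
```

```text
t 23.9 at [0.4232 0.027  0.1113] rpy [-1.8e+02 -1.0e-01  4.3e+00] j6 1.2 F [ 1.4 -1.  -0.4] T [-0.051 -0.211  0.02 ] open 0.0564
units xyz [ 0.47 -2.14  2.06] roll units 0.05
```

View pics/sc9.png

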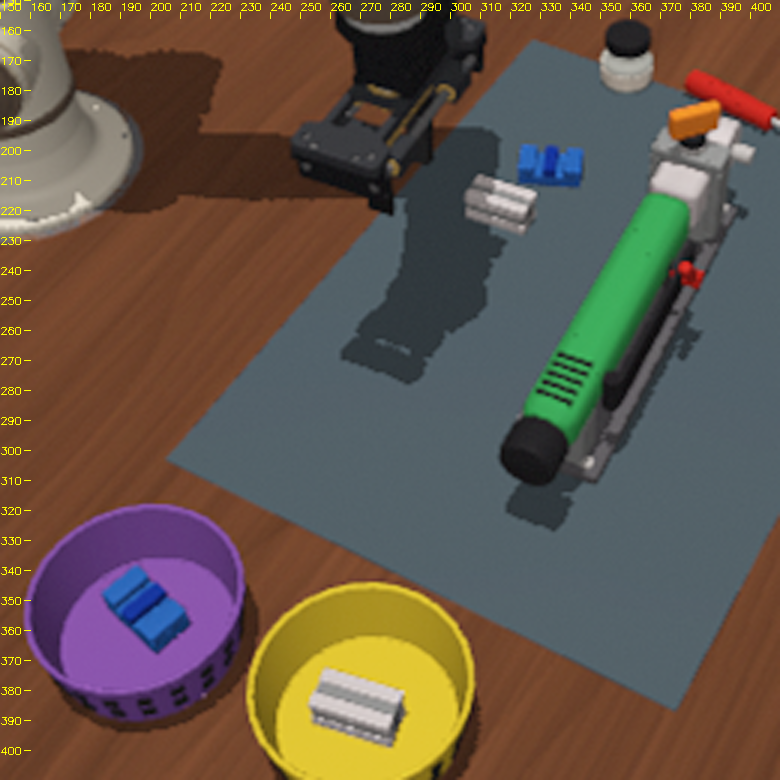

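Call:
{"api": "play_rows", "payload": {
  "commands": [
    {"travel": [0.12,-0.7,0],"roll": 0,"fingers": 48},
    {"travel": [0.12,-0.7,0],"roll": 0,"fingers": 48},
    {"travel": [0.12,-0.5,0],"roll": 0,"fingers": 48},
    {"travel": [0.05,0,0.2],"roll": 0,"fingers": 48},
    {"travel": [0,0,0],"roll": 0,"fingers": 48},
    {"travel": [0,0,0],"roll": 0,"fingers": 48},
    {"travel": [0,0,0],"roll": 0,"fingers": 48},
    {"travel": [0,0,0],"roll": 0,"fingers": 48}
  ]
}}

```text
time_s: 24.95
position: [0.441, 0.1411, 0.0986]
tool_rot: [-3.141, -0.0, 0.074]
contact_force: [-0.4, 0.5, 0.7]
opening: 0.0418
```

```bash
python3 - <<'E'
from h import *
p,Rm,s=pose()
snap('wrist','w9')
print(wproj([.442,.155,.03],p,Rm))
go(.442,.155,-.012,4)
E
```

```text
[299.35137318 238.92415337]
t 25.0 at [0.4409 0.1411 0.0986] rpy [-180.    -0.     4.3] j6 0.98 F [ 0.3 -0.1  0.7] T [-0.008 -0.009  0.021] open 0.0418
units xyz [ 0.03 -0.23  1.84] roll units 0.04
```

View pics/w9.png

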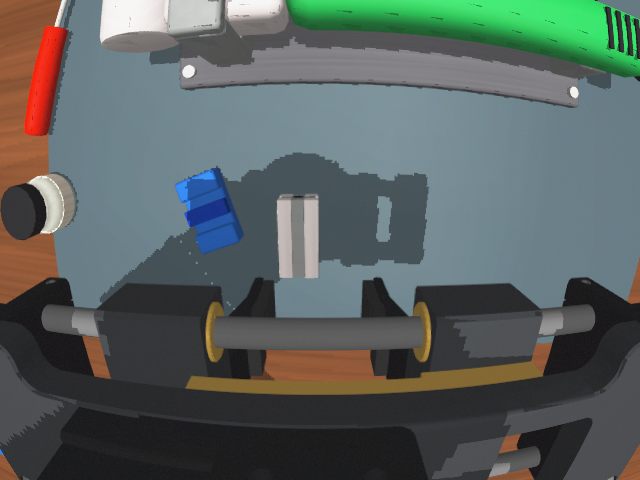

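Call:
{"api": "play_rows", "payload": {
  "commands": [
    {"travel": [0.03,-0.25,0],"roll": 0,"fingers": 48},
    {"travel": [0,0,0.5],"roll": 0,"fingers": 48},
    {"travel": [0,0,0.7],"roll": 0,"fingers": 48},
    {"travel": [0,0,0.4],"roll": 0,"fingers": 48},
    {"travel": [0,0,0.24],"roll": 0,"fingers": 48},
    {"travel": [0,0,0],"roll": 0,"fingers": 48},
    {"travel": [0,0,0],"roll": 0,"fingers": 0},
    {"travel": [0,0,0],"roll": 0,"fingers": 0}
  ]
}}

```text
time_s: 26.0
position: [0.4421, 0.1571, -0.0113]
tool_rot: [-3.141, -0.002, 0.075]
contact_force: [-0.0, -0.3, -0.1]
opening: 0.0299
```

Call:
{"api": "play_rows", "payload": {
  "commands": [
    {"travel": [0,0,0],"roll": 0,"fingers": 0},
    {"travel": [0,0,0],"roll": 0,"fingers": 0},
    {"travel": [0,0,0],"roll": 0,"fingers": 0},
    {"travel": [0,0,0],"roll": 0,"fingers": 0},
    {"travel": [0,0,-0.5],"roll": 0,"fingers": 0},
    {"travel": [0,0,-1],"roll": 0,"fingers": 0},
    {"travel": [0,0,-0.5],"roll": 0,"fingers": 0},
    {"travel": [0,0,0],"roll": 0,"fingers": 0}
  ]
}}

```text
time_s: 27.0
position: [0.4428, 0.1574, 0.1103]
tool_rot: [-3.138, -0.005, 0.075]
contact_force: [-0.7, -0.4, -0.4]
opening: 0.0296
```

```bash
python3 - <<'E'
from h import *
go(.607,-.303,.11,4)
E
```

```text
t 27.0 at [0.4428 0.1574 0.1103] rpy [-179.8   -0.3    4.3] j6 0.96 F [-0.7 -0.4 -0.4] T [-0.094 -0.004 -0.011] open 0.0296
units xyz [ 2.15  7.86 -0.01] roll units 0.05
```

Call:
{"api": "play_rows", "payload": {
  "commands": [
    {"travel": [0.1,0.95,0],"roll": 0,"fingers": 0},
    {"travel": [0.15,0.95,0],"roll": 0,"fingers": 0},
    {"travel": [0.25,0.95,0],"roll": 0,"fingers": 0},
    {"travel": [0.25,0.95,0],"roll": 0,"fingers": 0},
    {"travel": [0.3,0.95,0],"roll": 0,"fingers": 0},
    {"travel": [0.35,0.95,0],"roll": 0,"fingers": 0},
    {"travel": [0.35,0.95,0],"roll": 0,"fingers": 0},
    {"travel": [0.35,0.95,0],"roll": 0,"fingers": 0}
  ]
}}

```text
time_s: 28.0
position: [0.6007, -0.2904, 0.1055]
tool_rot: [-3.14, 0.003, 0.074]
contact_force: [2.2, 0.6, 0.5]
opening: 0.0294
```

Call:
{"api": "play_rows", "payload": {
  "commands": [
    {"travel": [0,0.15,0],"roll": 0,"fingers": 0},
    {"travel": [0,0,0],"roll": 0,"fingers": 0},
    {"travel": [0,0,0],"roll": 0,"fingers": 0},
    {"travel": [0,0,0],"roll": 0,"fingers": 0},
    {"travel": [0,0,0],"roll": 0,"fingers": 0},
    {"travel": [0,0,0],"roll": 0,"fingers": 0},
    {"travel": [0,0,0],"roll": 0,"fingers": 0},
    {"travel": [0,0,0],"roll": 0,"fingers": 0}
  ]
}}

```text
time_s: 29.0
position: [0.602, -0.2977, 0.108]
tool_rot: [3.142, -0.0, 0.075]
contact_force: [0.5, -0.3, -1.7]
opening: 0.03
```

```bash
python3 - <<'E'
from h import *
go(.61,-.300,.022,4)
E
```

```text
t 29.0 at [ 0.602  -0.2977  0.108 ] rpy [180.   -0.    4.3] j6 1.86 F [ 0.5 -0.3 -1.7] T [-0.073 -0.034  0.001] open 0.03
units xyz [0.13 0.05 1.43] roll units 0.05
```

Call:
{"api": "play_rows", "payload": {
  "commands": [
    {"travel": [0.1,0.04,0.5],"roll": 0,"fingers": 0},
    {"travel": [0,0,0.6],"roll": 0,"fingers": 0},
    {"travel": [0,0,0.32],"roll": 0,"fingers": 0},
    {"travel": [0,0,0],"roll": 0,"fingers": 0},
    {"travel": [0,0,0],"roll": 0,"fingers": 48},
    {"travel": [0,0,0],"roll": 0,"fingers": 48},
    {"travel": [0,0,0],"roll": 0,"fingers": 48},
    {"travel": [0,0,-0.6],"roll": 0,"fingers": 48}
  ]
}}

```text
time_s: 30.0
position: [0.6059, -0.2988, 0.0564]
tool_rot: [-3.139, 0.006, 0.075]
contact_force: [-0.1, -0.4, -0.0]
opening: 0.0415
```

Call:
{"api": "play_rows", "payload": {
  "commands": [
    {"travel": [0,0,-1],"roll": 0,"fingers": 55},
    {"travel": [-0.4,-0.92,0],"roll": -0.8,"fingers": 55},
    {"travel": [-0.4,-0.92,0],"roll": -0.8,"fingers": 55},
    {"travel": [-0.4,-0.92,0],"roll": -0.8,"fingers": 55},
    {"travel": [-0.4,-0.92,0],"roll": -0.8,"fingers": 55},
    {"travel": [-0.4,-0.92,0],"roll": -0.2,"fingers": 55},
    {"travel": [-0.4,-0.92,0],"roll": 0,"fingers": 55},
    {"travel": [-0.2,-0.92,0],"roll": 0,"fingers": 55}
  ]
}}

```text
time_s: 31.0
position: [0.3465, 0.0237, 0.1193]
tool_rot: [-3.141, -0.002, 0.43]
contact_force: [0.6, 2.1, 0.2]
opening: 0.0478
```

```bash
python3 - <<'E'
from h import *
go(.4555,.229,-.015,25)
snap('scene','sc10',(150,150,410,410),3)
E
```

```text
t 31.0 at [0.3465 0.0237 0.1193] rpy [-1.80e+02 -1.00e-01  2.46e+01] j6 1.45 F [0.6 2.1 0.2] T [ 0.069 -0.093 -0.052] open 0.0478
units xyz [ 3.07 -2.35  2.25] roll units -0.06
```

View pics/sc10.png

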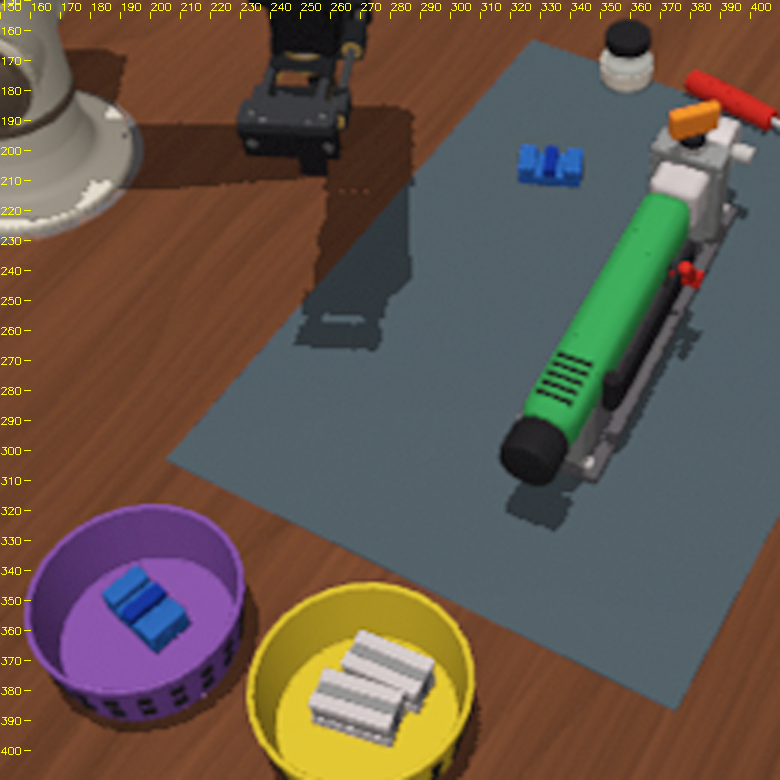

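Both profiles are in the yellow basket. Carrier A is unmoved at scene (333,205).

Call:
{"api": "play_rows", "payload": {
  "commands": [
    {"travel": [0.7,-0.55,0],"roll": 0,"fingers": 60},
    {"travel": [0.7,-0.55,0],"roll": 0,"fingers": 60},
    {"travel": [0.7,-0.55,0],"roll": 0,"fingers": 60},
    {"travel": [0.7,-0.55,0],"roll": 0,"fingers": 60},
    {"travel": [0.27,-0.15,0],"roll": 0,"fingers": 60},
    {"travel": [0,0,0.3],"roll": 0,"fingers": 60},
    {"travel": [0,0,0],"roll": 0,"fingers": 60},
    {"travel": [0,0,0],"roll": 0,"fingers": 60}
  ]
}}

```text
time_s: 32.05
position: [0.4564, 0.2277, 0.1015]
tool_rot: [3.142, -0.001, 0.431]
contact_force: [0.2, -0.3, -0.6]
opening: 0.0519
```

```bash
python3 - <<'E'
from h import *
p,Rm,s=pose()
snap('wrist','w11')
print(wproj([.4555,.229,.022],p,Rm))
go(.4555,.229,-.015,25)
E
```

```text
[316.18310978 238.29227151]
t 32.1 at [0.4566 0.2279 0.1017] rpy [-1.80e+02 -1.00e-01  2.47e+01] j6 1.22 F [-0.6  0.3 -0.1] T [-0.045 -0.016  0.018] open 0.0522
units xyz [-0.01 -0.02  1.94] roll units -0.05
```

View pics/w11.png

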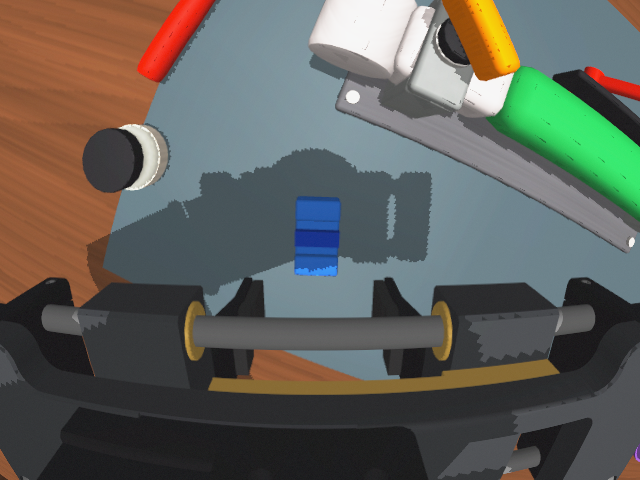

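Call:
{"api": "play_rows", "payload": {
  "commands": [
    {"travel": [0,-0.02,0.5],"roll": 0,"fingers": 60},
    {"travel": [0,0,0.7],"roll": 0,"fingers": 60},
    {"travel": [0,0,0.5],"roll": 0,"fingers": 60},
    {"travel": [0,0,0.25],"roll": 0,"fingers": 60},
    {"travel": [0,0,0],"roll": 0,"fingers": 0},
    {"travel": [0,0,0],"roll": 0,"fingers": 0},
    {"travel": [0,0,0],"roll": 0,"fingers": 0},
    {"travel": [0,0,0],"roll": 0,"fingers": 0}
  ]
}}

```text
time_s: 33.1
position: [0.4567, 0.2299, -0.0149]
tool_rot: [-3.141, -0.003, 0.432]
contact_force: [-0.1, -0.7, 4.5]
opening: 0.0333
```

Call:
{"api": "play_rows", "payload": {
  "commands": [
    {"travel": [0,0,0],"roll": 0,"fingers": 0},
    {"travel": [0,0,0],"roll": 0,"fingers": 0},
    {"travel": [0,0,-0.5],"roll": 0,"fingers": 0},
    {"travel": [0,0,-1],"roll": 0,"fingers": 0},
    {"travel": [0,0,-0.5],"roll": 0,"fingers": 0},
    {"travel": [0,0,0],"roll": 0,"fingers": 0},
    {"travel": [0,0,0],"roll": 0,"fingers": 0},
    {"travel": [0,0,0],"roll": 0,"fingers": 0}
  ]
}}

```text
time_s: 34.1
position: [0.4549, 0.2284, 0.1023]
tool_rot: [3.141, 0.003, 0.431]
contact_force: [-1.1, -0.7, -0.6]
opening: 0.0333
```

```bash
python3 - <<'E'
from h import *
go(.44,-.326,.11,25)
E
```

```text
t 34.1 at [0.4549 0.2284 0.1023] rpy [180.    0.2  24.7] j6 1.22 F [-1.1 -0.7 -0.6] T [-0.082 -0.022  0.019] open 0.0333
units xyz [-4.08  8.29 -0.11] roll units -0.05
```

Call:
{"api": "play_rows", "payload": {
  "commands": [
    {"travel": [-0.43,0.87,-0.1],"roll": 0,"fingers": 0},
    {"travel": [-0.43,0.87,0],"roll": 0,"fingers": 0},
    {"travel": [-0.43,0.87,0],"roll": 0,"fingers": 0},
    {"travel": [-0.43,0.87,0],"roll": 0,"fingers": 0},
    {"travel": [-0.43,0.87,0],"roll": 0,"fingers": 0},
    {"travel": [-0.43,0.87,0],"roll": 0,"fingers": 0},
    {"travel": [-0.43,0.87,0],"roll": 0,"fingers": 0},
    {"travel": [-0.43,0.87,0],"roll": 0,"fingers": 0}
  ]
}}

```text
time_s: 35.1
position: [0.442, -0.2383, 0.1087]
tool_rot: [-3.14, 0.002, 0.431]
contact_force: [2.3, 0.9, -0.1]
opening: 0.0334
```

Call:
{"api": "play_rows", "payload": {
  "commands": [
    {"travel": [-0.43,0.87,0],"roll": 0,"fingers": 0},
    {"travel": [-0.26,0.57,0],"roll": 0,"fingers": 0},
    {"travel": [0,0,0],"roll": 0,"fingers": 0},
    {"travel": [0,0,0],"roll": 0,"fingers": 0},
    {"travel": [0,0,0],"roll": 0,"fingers": 0},
    {"travel": [0,0,0],"roll": 0,"fingers": 0},
    {"travel": [0,0,0],"roll": 0,"fingers": 0},
    {"travel": [0,0,0],"roll": 0,"fingers": 0}
  ]
}}

```text
time_s: 36.1
position: [0.4414, -0.332, 0.1099]
tool_rot: [3.141, -0.0, 0.432]
contact_force: [-0.4, -0.1, -0.5]
opening: 0.0334
```

```bash
python3 - <<'E'
from h import *
go(.43,-.347,.03,25)
E
```

```text
t 36.1 at [ 0.4414 -0.332   0.1099] rpy [180.   -0.   24.7] j6 2.35 F [-0.4 -0.1 -0.5] T [-0.028 -0.03  -0.01 ] open 0.0334
units xyz [-0.28  0.15  1.33] roll units -0.04
```

Call:
{"api": "play_rows", "payload": {
  "commands": [
    {"travel": [-0.28,0.15,0],"roll": 0,"fingers": 0},
    {"travel": [0,0,0.5],"roll": 0,"fingers": 0},
    {"travel": [0,0,0.5],"roll": 0,"fingers": 0},
    {"travel": [0,0,0.3],"roll": 0,"fingers": 0},
    {"travel": [0,0,0],"roll": 0,"fingers": 0},
    {"travel": [0,0,0],"roll": 0,"fingers": 52},
    {"travel": [0,0,0],"roll": 0,"fingers": 52},
    {"travel": [0,0,0],"roll": 0,"fingers": 52}
  ]
}}

```text
time_s: 37.1
position: [0.4302, -0.3477, 0.0326]
tool_rot: [3.14, -0.001, 0.431]
contact_force: [-0.6, -0.5, 0.5]
opening: 0.0447
```

Call:
{"api": "play_rows", "payload": {
  "commands": [
    {"travel": [0,0,-0.8],"roll": 0,"fingers": 55},
    {"travel": [0,0,-0.8],"roll": 0,"fingers": 55},
    {"travel": [0,0,-0.8],"roll": 0,"fingers": 55},
    {"travel": [0.2,-0.9,-0.3],"roll": 0,"fingers": 55},
    {"travel": [0.4,-0.9,0],"roll": 0,"fingers": 55},
    {"travel": [0.4,-0.9,0],"roll": 0,"fingers": 55},
    {"travel": [0.4,-0.9,0],"roll": 0,"fingers": 55},
    {"travel": [0.4,-0.9,0],"roll": 0,"fingers": 55}
  ]
}}

```text
time_s: 38.1
position: [0.4148, -0.0552, 0.1945]
tool_rot: [3.141, -0.002, 0.431]
contact_force: [1.3, 0.1, -0.4]
opening: 0.0477
```

```bash
python3 - <<'E'
from h import *
go(.60,.218,.20,47)
snap('scene','sc12',(150,150,410,410),3);snap('side','sd12')
E
```

```text
t 38.1 at [ 0.4148 -0.0552  0.1945] rpy [ 1.80e+02 -1.00e-01  2.47e+01] j6 1.74 F [ 1.3  0.1 -0.4] T [-0.056 -0.163  0.009] open 0.0477
units xyz [ 4.71 -2.85 -0.08] roll units -3.72
```

View pics/sc12.png

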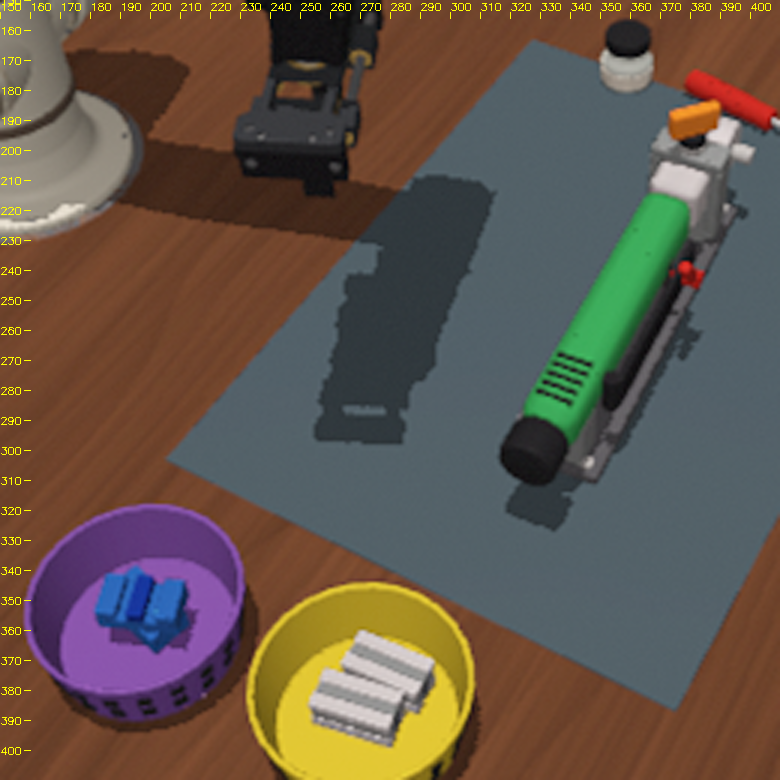

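View pics/sd12.png

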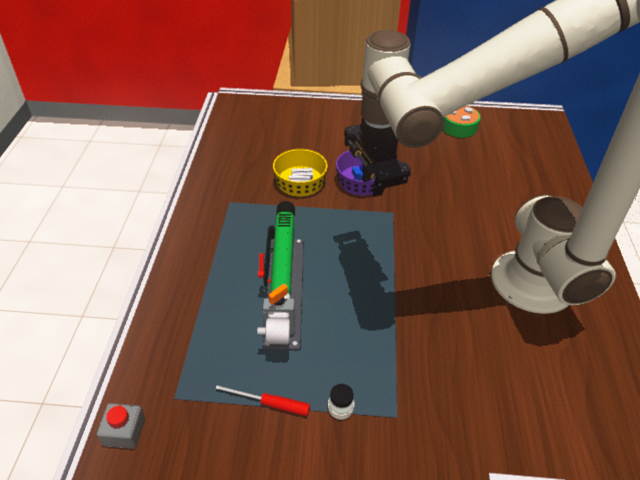

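Call:
{"api": "play_rows", "payload": {
  "commands": [
    {"travel": [0.74,-0.27,-0.1],"roll": -0.53,"fingers": 60},
    {"travel": [0.74,-0.27,0],"roll": -0.53,"fingers": 60},
    {"travel": [0.74,-0.27,0],"roll": -0.53,"fingers": 60},
    {"travel": [0.74,-0.27,0],"roll": -0.53,"fingers": 60},
    {"travel": [0.74,-0.27,0],"roll": -0.53,"fingers": 60},
    {"travel": [0.74,-0.27,0],"roll": -0.53,"fingers": 60},
    {"travel": [0.74,-0.27,0],"roll": -0.53,"fingers": 60},
    {"travel": [0,0,0],"roll": 0,"fingers": 60}
  ]
}}

```text
time_s: 39.2
position: [0.608, 0.2118, 0.1985]
tool_rot: [-3.141, 0.001, 0.822]
contact_force: [-0.8, -0.5, 0.4]
opening: 0.0519
```

Call:
{"api": "play_rows", "payload": {
  "commands": [
    {"travel": [0,0,0],"roll": 0,"fingers": 60},
    {"travel": [0,0,0],"roll": 0,"fingers": 60},
    {"travel": [0,0,0],"roll": 0,"fingers": 60},
    {"travel": [0,0,0],"roll": 0,"fingers": 60},
    {"travel": [0,0,0],"roll": 0,"fingers": 60},
    {"travel": [0,0,0],"roll": 0,"fingers": 60},
    {"travel": [0,0,0],"roll": 0,"fingers": 60},
    {"travel": [0,0,0],"roll": 0,"fingers": 60}
  ]
}}

```text
time_s: 40.2
position: [0.607, 0.2099, 0.1997]
tool_rot: [3.142, 0.0, 0.82]
contact_force: [-0.7, -0.2, -0.7]
opening: 0.052
```

```bash
python3 - <<'E'
from h import *
go(.60,.218,.15,47)
p,Rm,s=pose()
snap('wrist','w13')
print(wproj([.60,.218,.155],p+[0,0,.016],Rm))
snap('side','sd13',(200,240,360,360),5)
E
```

```text
t 40.2 at [0.607  0.2099 0.1997] rpy [180.   0.  47.] j6 1.81 F [-0.7 -0.2 -0.7] T [-0.066 -0.015 -0.019] open 0.052
units xyz [ 0.02 -0.18  0.83] roll units -0.01
[303.38943613 243.37601186]
```

View pics/w13.png

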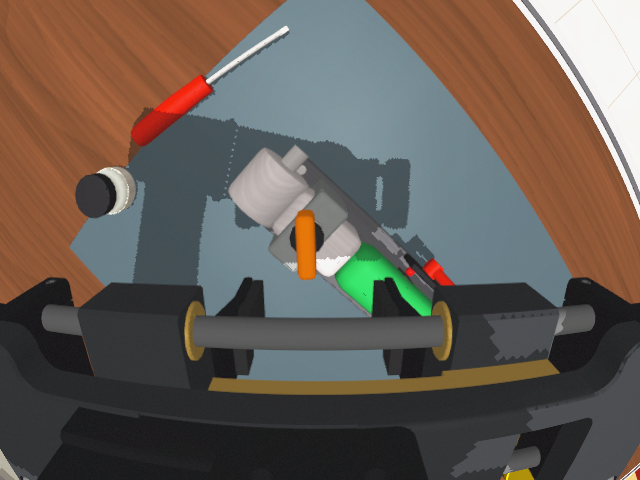

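View pics/sd13.png

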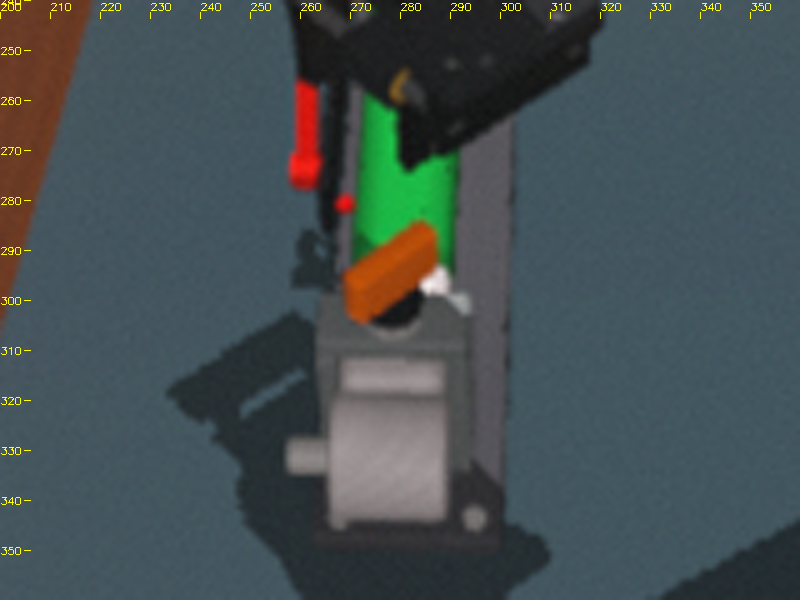

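```bash
python3 - <<'E'
from h import *
p,Rm,s=pose();q=p+[0,0,.024]
c=[won(*u,.155,q,Rm) for u in [(297,212),(314,211),(316,270),(298,270)]]
m=np.mean(c,0);print(np.round(c,3),m.round(4));d=(c[0]+c[1]-c[2]-c[3]);print(np.degrees(np.arctan2(d[1],d[0])),np.linalg.norm(d)/2,np.linalg.norm(c[0]-c[1]))
go(m[0],m[1],.108,47)
E
```

```text
[[0.611 0.237 0.155]
 [0.62  0.229 0.155]
 [0.591 0.195 0.155]
 [0.581 0.204 0.155]] [0.6008 0.2162 0.155 ]
47.888305662496236 0.04465190783272476 0.012250995879415185
t 40.3 at [0.607  0.21   0.1997] rpy [180.   0.  47.] j6 1.81 F [-0.2 -0.4  0.6] T [-0.068  0.    -0.013] open 0.0525
units xyz [ 0.01 -0.15  1.53] roll units -0.01
```

Call:
{"api": "play_rows", "payload": {
  "commands": [
    {"travel": [0.01,-0.15,0],"roll": -0.15,"fingers": 50},
    {"travel": [0,0,0.4],"roll": 0,"fingers": 50},
    {"travel": [0,0,0.4],"roll": 0,"fingers": 50},
    {"travel": [0,0,0.3],"roll": 0,"fingers": 50},
    {"travel": [0,0,0.2],"roll": 0,"fingers": 50},
    {"travel": [0,0,0.2],"roll": 0,"fingers": 50},
    {"travel": [0,0,0],"roll": 0,"fingers": 50},
    {"travel": [0,0,0],"roll": 0,"fingers": 50}
  ]
}}

```text
time_s: 41.3
position: [0.6013, 0.2167, 0.1104]
tool_rot: [3.141, -0.001, 0.836]
contact_force: [-0.9, -0.5, 0.1]
opening: 0.044
```

```bash
python3 - <<'E'
from h import *
go(.6008,.2162,.108,48)
snap('wrist','w14',(160,180,460,400),2);snap('scene','sc14',(330,130,450,230),6)
E
```

```text
t 41.3 at [0.6013 0.2167 0.1104] rpy [ 1.80e+02 -1.00e-01  4.79e+01] j6 1.81 F [-0.9 -0.5  0.1] T [-0.096 -0.015 -0.039] open 0.044
units xyz [-0.01  0.    0.04] roll units -0.02
```

View pics/w14.png

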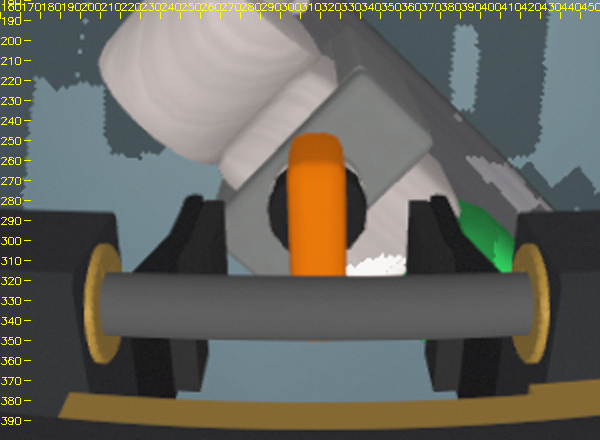

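View pics/sc14.png

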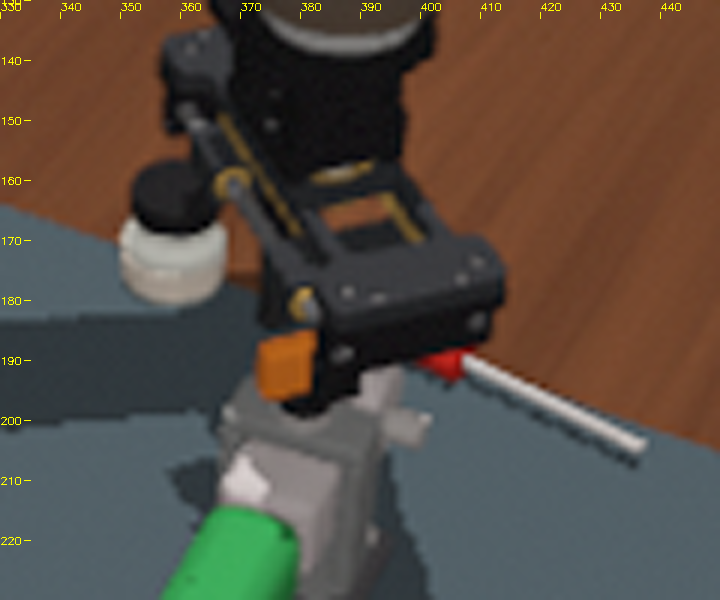

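Call:
{"api": "play_rows", "payload": {
  "commands": [
    {"travel": [0,0,0],"roll": 0,"fingers": 0},
    {"travel": [0,0,0],"roll": 0,"fingers": 0},
    {"travel": [0,0,0],"roll": 0,"fingers": 0},
    {"travel": [0,0,0],"roll": 0,"fingers": 0},
    {"travel": [0,0,0],"roll": 0,"fingers": 0},
    {"travel": [0,0,0],"roll": 0,"fingers": 0},
    {"travel": [0,0,0],"roll": 0,"fingers": 0},
    {"travel": [0,0,0],"roll": 0,"fingers": 0}
  ],
  "squeeze": 40
}}

```text
time_s: 42.4
position: [0.601, 0.2162, 0.1098]
tool_rot: [3.141, 0.0, 0.835]
contact_force: [1.9, -2.2, -0.4]
opening: 0.0126
```

```bash
python3 - <<'E'
from h import *
go(.6008,.2162,.108,48)
E
```

```text
t 42.4 at [0.601  0.2162 0.1098] rpy [180.    0.   47.9] j6 1.81 F [ 1.9 -2.2 -0.4] T [-0.798 -0.577 -0.002] open 0.0126
units xyz [-0.   -0.    0.03] roll units -0.02
```

Call:
{"api": "play_rows", "payload": {
  "commands": [
    {"travel": [0,0,0],"roll": 0.5,"fingers": 0},
    {"travel": [0,0,0],"roll": 0.5,"fingers": 0},
    {"travel": [0,0,0],"roll": 0.5,"fingers": 0},
    {"travel": [0,0,0],"roll": 0.5,"fingers": 0},
    {"travel": [0,0,0],"roll": 0.5,"fingers": 0},
    {"travel": [0,0,0],"roll": 0.5,"fingers": 0},
    {"travel": [0,0,0],"roll": 0.5,"fingers": 0},
    {"travel": [0,0,0],"roll": 0.5,"fingers": 0}
  ]
}}

```text
time_s: 43.4
position: [0.6008, 0.2165, 0.1098]
tool_rot: [-3.142, -0.0, 0.415]
contact_force: [1.2, -1.5, 0.7]
opening: 0.0123
```

```bash
python3 - <<'E'
from h import *
go(.6008,.2162,.108,48)
snap('wrist','w15',(160,180,460,400),2)
E
```

```text
t 43.4 at [0.6008 0.2165 0.1098] rpy [-180.    -0.    23.8] j6 1.39 F [ 1.2 -1.5  0.7] T [-0.517 -0.371  0.008] open 0.0123
units xyz [-0.    0.    0.03] roll units -4.04
```

View pics/w15.png

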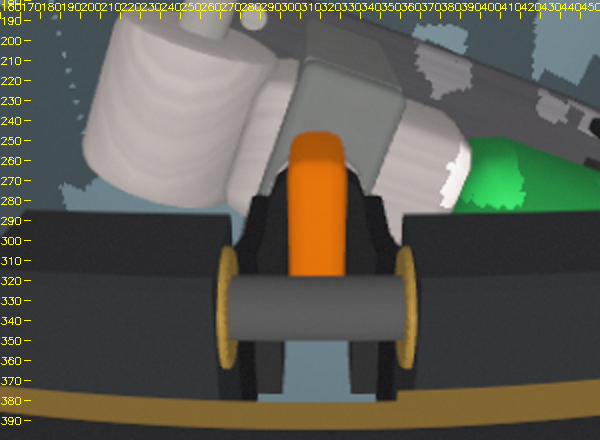

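Call:
{"api": "play_rows", "payload": {
  "commands": [
    {"travel": [0,0,0],"roll": 0.35,"fingers": 0},
    {"travel": [0,0,0],"roll": 0.35,"fingers": 0},
    {"travel": [0,0,0],"roll": 0.35,"fingers": 0},
    {"travel": [0,0,0],"roll": 0.35,"fingers": 0},
    {"travel": [0,0,0],"roll": 0.35,"fingers": 0},
    {"travel": [0,0,0],"roll": 0.35,"fingers": 0},
    {"travel": [0,0,0],"roll": 0.35,"fingers": 0},
    {"travel": [0,0,0],"roll": 0.35,"fingers": 0}
  ]
}}

```text
time_s: 44.45
position: [0.6008, 0.2167, 0.1098]
tool_rot: [-3.141, -0.0, 0.121]
contact_force: [-0.0, 0.5, 1.2]
opening: 0.0126
```

```bash
python3 - <<'E'
from h import *
go(.6008,.2162,.108,48)
E
```

```text
t 44.45 at [0.6008 0.2167 0.1098] rpy [-180.    -0.     6.9] j6 1.09 F [-0.   0.5  1.2] T [-0.058 -0.094  0.019] open 0.0126
units xyz [-0.    0.01  0.03] roll units -6.85
```

Call:
{"api": "play_rows", "payload": {
  "commands": [
    {"travel": [0,0,0],"roll": 0.35,"fingers": 0},
    {"travel": [0,0,0],"roll": 0.35,"fingers": 0},
    {"travel": [0,0,0],"roll": 0.35,"fingers": 0},
    {"travel": [0,0,0],"roll": 0.35,"fingers": 0},
    {"travel": [0,0,0],"roll": 0.35,"fingers": 0},
    {"travel": [0,0,0],"roll": 0.35,"fingers": 0},
    {"travel": [0,0,0],"roll": 0.35,"fingers": 0},
    {"travel": [0,0,0],"roll": 0.35,"fingers": 0}
  ]
}}

```text
time_s: 45.45
position: [0.6008, 0.2169, 0.1098]
tool_rot: [-3.141, -0.0, -0.172]
contact_force: [-0.4, 2.3, 1.2]
opening: 0.0122
```

```bash
python3 - <<'E'
from h import *
go(.6008,.2162,.108,48)
E
```

```text
t 45.45 at [0.6008 0.2169 0.1098] rpy [-180.    -0.    -9.9] j6 0.8 F [-0.4  2.3  1.2] T [0.849 0.193 0.006] open 0.0122
units xyz [0.   0.01 0.03] roll units -9.65
```

Call:
{"api": "play_rows", "payload": {
  "commands": [
    {"travel": [0,0,0],"roll": 0.35,"fingers": 0},
    {"travel": [0,0,0],"roll": 0.35,"fingers": 0},
    {"travel": [0,0,0],"roll": 0.35,"fingers": 0},
    {"travel": [0,0,0],"roll": 0.35,"fingers": 0},
    {"travel": [0,0,0],"roll": 0.35,"fingers": 0},
    {"travel": [0,0,0],"roll": 0.35,"fingers": 0},
    {"travel": [0,0,0],"roll": 0.35,"fingers": 0},
    {"travel": [0,0,0],"roll": 0.35,"fingers": 0}
  ]
}}

```text
time_s: 46.45
position: [0.601, 0.217, 0.1098]
tool_rot: [-3.141, -0.0, -0.465]
contact_force: [-1.1, 5.9, 2.7]
opening: 0.0127
```

```bash
python3 - <<'E'
from h import *
go(.6008,.2162,.108,48)
snap('wrist','w16',(160,180,460,400),2)
E
```

```text
t 46.45 at [0.601  0.217  0.1098] rpy [-180.    -0.   -26.6] j6 0.51 F [-1.1  5.9  2.7] T [1.699 0.151 0.198] open 0.0127
units xyz [0.   0.01 0.03] roll units -12.44
```

View pics/w16.png

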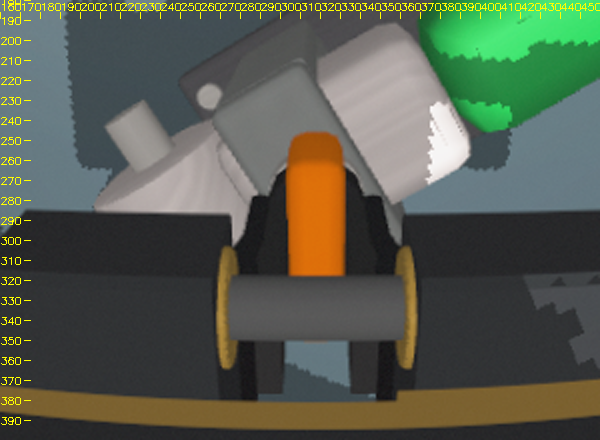

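Call:
{"api": "play_rows", "payload": {
  "commands": [
    {"travel": [0,0,0],"roll": 0.4,"fingers": 0},
    {"travel": [0,0,0],"roll": 0.4,"fingers": 0},
    {"travel": [0,0,0],"roll": 0.4,"fingers": 0},
    {"travel": [0,0,0],"roll": 0.4,"fingers": 0},
    {"travel": [0,0,0],"roll": 0.4,"fingers": 0},
    {"travel": [0,0,0],"roll": 0.4,"fingers": 0},
    {"travel": [0,0,0],"roll": 0.4,"fingers": 0},
    {"travel": [0,0,0],"roll": 0.2,"fingers": 0}
  ]
}}

```text
time_s: 47.5
position: [0.6012, 0.2172, 0.1098]
tool_rot: [-3.14, -0.0, -0.779]
contact_force: [-0.4, 6.7, 0.5]
opening: 0.0127
```

```bash
python3 - <<'E'
from h import *
go(.6008,.2162,.108,-63)
snap('wrist','w17',(160,180,460,400),2)
E
```

```text
t 47.5 at [0.6012 0.2172 0.1098] rpy [-179.9   -0.   -44.6] j6 0.19 F [-0.4  6.7  0.5] T [1.759 0.143 0.18 ] open 0.0127
units xyz [0.01 0.02 0.03] roll units 3.06
```

View pics/w17.png

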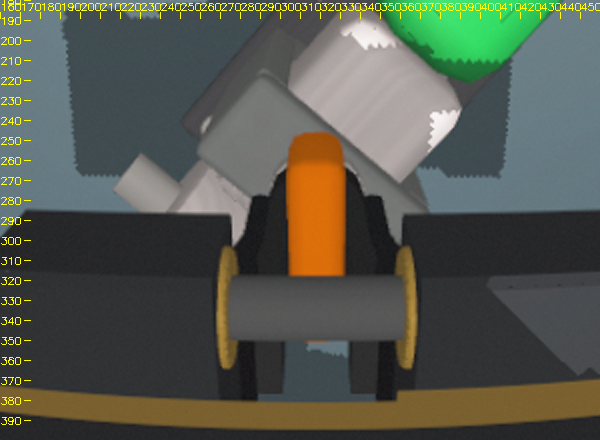

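Call:
{"api": "play_rows", "payload": {
  "commands": [
    {"travel": [0,0,0],"roll": 0.4,"fingers": 0},
    {"travel": [0,0,0],"roll": 0.4,"fingers": 0},
    {"travel": [0,0,0],"roll": 0.4,"fingers": 0},
    {"travel": [0,0,0],"roll": 0.4,"fingers": 0},
    {"travel": [0,0,0],"roll": 0.4,"fingers": 0},
    {"travel": [0,0,0],"roll": 0.4,"fingers": 0},
    {"travel": [0,0,0],"roll": 0.4,"fingers": 0},
    {"travel": [0,0,0],"roll": 0.2,"fingers": 0}
  ]
}}

```text
time_s: 48.55
position: [0.6014, 0.2173, 0.1098]
tool_rot: [-3.14, 0.0, -1.093]
contact_force: [0.1, 6.4, -0.1]
opening: 0.0128
```

```bash
python3 - <<'E'
from h import *
go(.6008,.2162,.108,-63)
snap('wrist','w18',(160,180,460,400),2)
E
```

```text
t 48.55 at [0.6014 0.2173 0.1098] rpy [-179.9    0.   -62.6] j6 -0.12 F [ 0.1  6.4 -0.1] T [ 1.892 -0.019  0.152] open 0.0128
units xyz [0.01 0.02 0.03] roll units 0.06
```

View pics/w18.png

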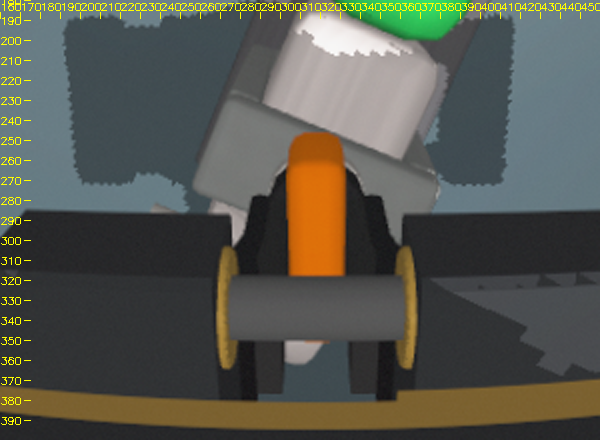

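Call:
{"api": "play_rows", "payload": {
  "commands": [
    {"travel": [0,0,0],"roll": 0,"fingers": 50},
    {"travel": [0,0,0],"roll": 0,"fingers": 50},
    {"travel": [0,0,0],"roll": 0,"fingers": 50},
    {"travel": [0,0,0],"roll": 0,"fingers": 50},
    {"travel": [0,0,-0.3],"roll": 0,"fingers": 50},
    {"travel": [0,0,-0.5],"roll": 0,"fingers": 50},
    {"travel": [0,0,-0.5],"roll": 0,"fingers": 50},
    {"travel": [0,0,0],"roll": 0,"fingers": 50}
  ]
}}

```text
time_s: 49.6
position: [0.6023, 0.217, 0.1909]
tool_rot: [-3.136, -0.0, -1.091]
contact_force: [0.0, -0.1, -0.2]
opening: 0.0438
```

```bash
python3 - <<'E'
from h import *
go(.6008,.2162,.108,-86)
p,Rm,s=pose()
snap('wrist','w19')
E
```

```text
t 49.6 at [0.6023 0.217  0.1909] rpy [-179.7   -0.   -62.5] j6 -0.12 F [ 0.  -0.1 -0.2] T [ 0.033 -0.074  0.058] open 0.0438
units xyz [0.   0.04 1.38] roll units 3.91
```

View pics/w19.png

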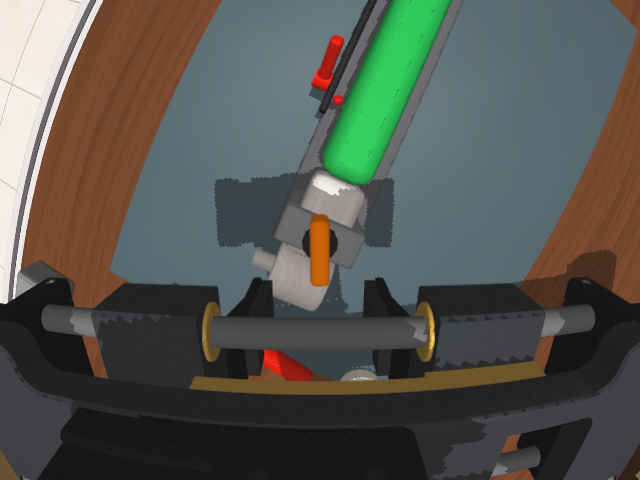

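Call:
{"api": "play_rows", "payload": {
  "commands": [
    {"travel": [0.51,-0.05,0],"roll": 0.65,"fingers": 0},
    {"travel": [0.51,-0.05,0],"roll": 0.65,"fingers": 0},
    {"travel": [0.51,-0.05,0],"roll": 0.65,"fingers": 0},
    {"travel": [0.51,-0.05,0],"roll": 0.65,"fingers": 0},
    {"travel": [0.51,-0.05,0],"roll": 0.65,"fingers": 0},
    {"travel": [0.51,-0.05,0],"roll": 0.65,"fingers": 0},
    {"travel": [0,0,0],"roll": 0,"fingers": 0},
    {"travel": [0,0,0],"roll": 0,"fingers": 0}
  ]
}}

```text
time_s: 50.65
position: [0.6727, 0.0483, 0.1865]
tool_rot: [3.139, -0.0, -1.5]
contact_force: [0.1, 0.1, 0.1]
opening: 0.0008
```

```bash
python3 - <<'E'
from h import *
go(.668,.045,.11,-86)
p,Rm,s=pose()
snap('side','sd20',(230,190,330,310),6)
snap('wrist','w20')
E
```

```text
t 50.65 at [0.6727 0.0483 0.1865] rpy [179.9  -0.  -85.9] j6 -0.24 F [0.1 0.1 0.1] T [ 0.153 -0.052  0.029] open 0.0008
units xyz [0.05 0.08 1.28] roll units 0.01
```

View pics/sd20.png

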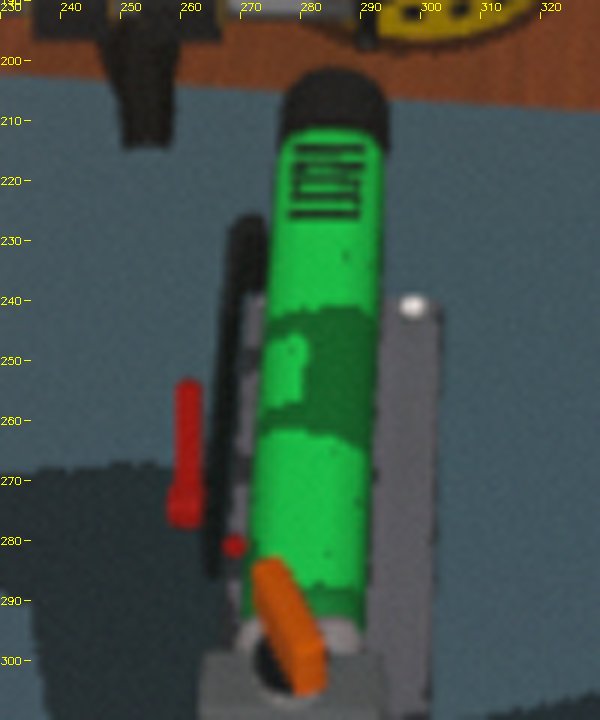

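View pics/w20.png

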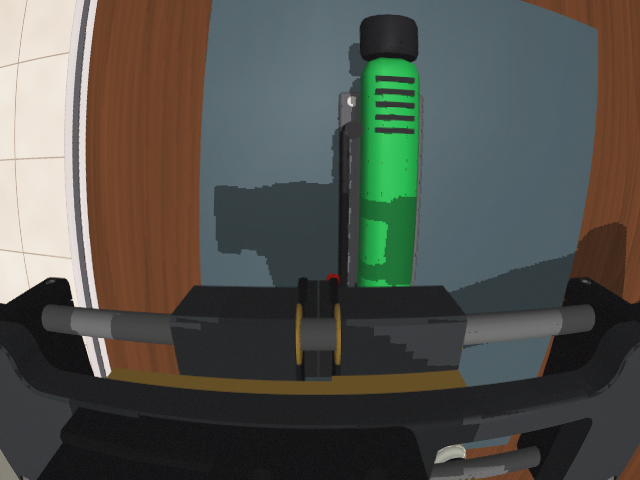

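```bash
python3 - <<'E'
from h import *
p,Rm,s=pose()
for o in (0,.016,.024): print(o,proj('side',p+[0,0,o]),won(333,278,.115,p+[0,0,.024],Rm).round(4))
go(.667,.045,.072,-86)
E
```

```text
0 [254.92400855 220.49641877] [0.6572 0.0875 0.115 ]
0.016 [254.51127105 215.26917404] [0.6572 0.0875 0.115 ]
0.024 [254.30224938 212.62195284] [0.6572 0.0875 0.115 ]
t 50.75 at [0.6729 0.049  0.1872] rpy [179.9  -0.  -85.9] j6 -0.24 F [ 0.4  0.2 -0.4] T [ 0.081  0.022 -0.007] open 0.0006
units xyz [0.06 0.1  1.92] roll units 0.02
```

Call:
{"api": "play_rows", "payload": {
  "commands": [
    {"travel": [0.06,0.1,0.3],"roll": 0,"fingers": 0},
    {"travel": [0,0,0.5],"roll": 0,"fingers": 0},
    {"travel": [0,0,0.5],"roll": 0,"fingers": 0},
    {"travel": [0,0,0.4],"roll": 0,"fingers": 0},
    {"travel": [0,0,0.2],"roll": 0,"fingers": 0},
    {"travel": [0,0,0],"roll": 0,"fingers": 0},
    {"travel": [0,0,0],"roll": 0,"fingers": 0},
    {"travel": [0,0,0],"roll": 0,"fingers": 0}
  ]
}}

```text
time_s: 51.75
position: [0.6683, 0.0444, 0.0751]
tool_rot: [-3.139, 0.0, -1.5]
contact_force: [-0.3, -0.8, 0.3]
opening: 0.0004
```

```bash
python3 - <<'E'
from h import *
go(.667,.106,.073,-86)
snap('side','sd21',(230,190,330,310),6)
E
```

```text
t 51.75 at [0.6683 0.0444 0.0751] rpy [-179.9    0.   -85.9] j6 -0.24 F [-0.3 -0.8  0.3] T [ 0.06  -0.079 -0.036] open 0.0004
units xyz [-1.02 -0.05  0.03] roll units 0.01
```

View pics/sd21.png

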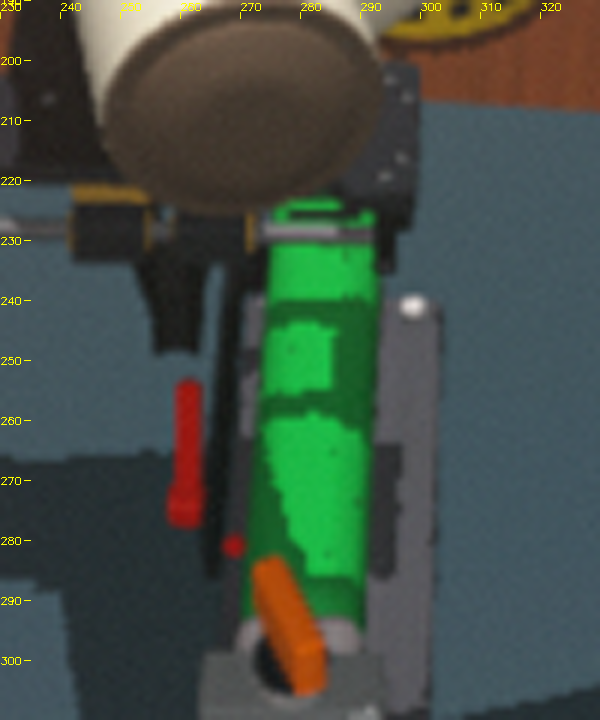

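Call:
{"api": "play_rows", "payload": {
  "commands": [
    {"travel": [-0.25,-0.02,0],"roll": 0,"fingers": 0},
    {"travel": [-0.2,-0.02,0],"roll": 0,"fingers": 0},
    {"travel": [-0.2,0,0],"roll": 0,"fingers": 0},
    {"travel": [-0.2,0,0],"roll": 0,"fingers": 0},
    {"travel": [-0.17,0,0],"roll": 0,"fingers": 0},
    {"travel": [0,0,0],"roll": 0,"fingers": 0},
    {"travel": [0,0,0],"roll": 0,"fingers": 0},
    {"travel": [0,0,0],"roll": 0,"fingers": 0}
  ]
}}

```text
time_s: 52.8
position: [0.6656, 0.1053, 0.0737]
tool_rot: [3.142, 0.0, -1.5]
contact_force: [-0.1, 0.7, -1.0]
opening: 0.0005
```

```bash
python3 - <<'E'
from h import *
go(.667,.106,.073,-86)
snap('side','sd22',(230,190,330,310),6)
E
```

```text
t 52.8 at [0.6656 0.1053 0.0737] rpy [180.   0. -86.] j6 -0.33 F [-0.1  0.7 -1. ] T [-0.001 -0.06   0.05 ] open 0.0005
units xyz [-0.01 -0.02  0.01] roll units 0.01
```

View pics/sd22.png

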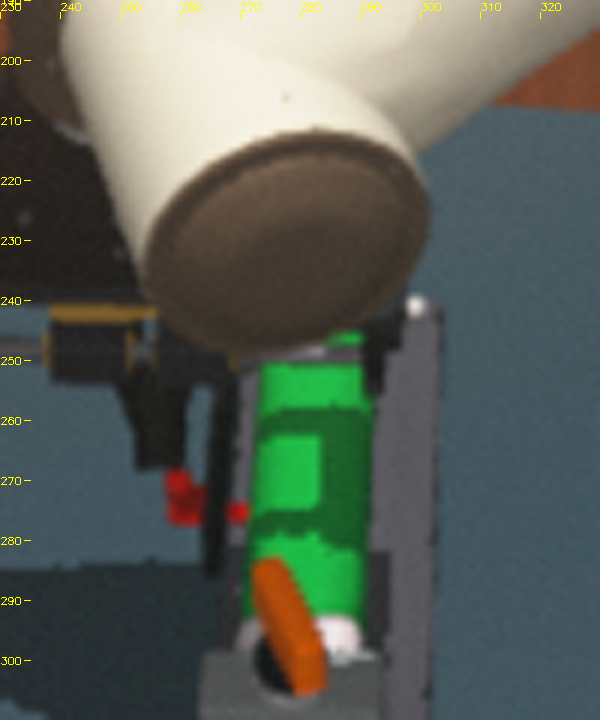

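```bash
python3 - <<'E'
from h import *
th=np.radians(94.2);ex=np.array([np.cos(th),np.sin(th)]);ey=np.array([-np.sin(th),np.cos(th)])
O=np.array([.6008,.2165])-.125*ex;print('origin',O)
for a in (0,.6,.9,1.0,1.2):
    b=a-.6;q=O+(.010+.049*np.sin(b))*ex-.047*ey
    print(a,[*q.round(3)],proj('side',[*q,.075+.049*np.cos(b)]).round(1))
q=O+.01*ex-.047*ey;print('pivot',q,proj('side',[*q,.075]))
q=O-.06*ex-.04*ey;print('paddle',q)
E
```

```text
origin [0.60995477 0.09183569]
0 [np.float64(0.658), np.float64(0.078)] [261.2 252.1]
0.6 [np.float64(0.656), np.float64(0.105)] [260.1 258.3]
0.9 [np.float64(0.655), np.float64(0.12)] [259.6 263.6]
1.0 [np.float64(0.655), np.float64(0.124)] [259.5 265.6]
1.2 [np.float64(0.654), np.float64(0.133)] [259.4 269.9]
pivot [0.65609617 0.10525103] [261.16470727 272.75554928]
paddle [0.65424165 0.03492635]
```

Call:
{"api": "play_rows", "payload": {
  "commands": [
    {"travel": [-0.05,0,0],"roll": 0,"fingers": 0},
    {"travel": [-0.05,0,0],"roll": 0,"fingers": 0},
    {"travel": [0,0,0],"roll": 0,"fingers": 0},
    {"travel": [0,0,0],"roll": 0,"fingers": 0},
    {"travel": [0,0,0],"roll": 0,"fingers": 0},
    {"travel": [0,0,0],"roll": 0,"fingers": 0},
    {"travel": [0,0,0],"roll": 0,"fingers": 0},
    {"travel": [0,0,0],"roll": 0,"fingers": 0}
  ]
}}

```text
time_s: 53.85
position: [0.6651, 0.1109, 0.0737]
tool_rot: [3.141, -0.001, -1.5]
contact_force: [0.2, -5.2, -0.7]
opening: 0.0004
```

Call:
{"api": "play_rows", "payload": {
  "commands": [
    {"travel": [0.3,0,0],"roll": 0,"fingers": 0},
    {"travel": [0.5,0,0],"roll": 0,"fingers": 0},
    {"travel": [0.4,0,-0.3],"roll": 0,"fingers": 100},
    {"travel": [0,0,-0.7],"roll": 0,"fingers": 100},
    {"travel": [0,0,-0.7],"roll": 0,"fingers": 100},
    {"travel": [0.05,0.7,0],"roll": 0,"fingers": 100},
    {"travel": [0,0,0],"roll": 0,"fingers": 100},
    {"travel": [0,0,0],"roll": 0,"fingers": 100}
  ]
}}

```text
time_s: 54.85
position: [0.6294, 0.0335, 0.1772]
tool_rot: [-3.139, 0.001, -1.5]
contact_force: [0.6, 0.4, -0.5]
opening: 0.0526
```

```bash
python3 - <<'E'
from h import *
go(.6204,.0324,.036,-85.8)
snap('scene','sc23',(330,150,450,270),6)
snap('side','sd23',(230,190,330,310),6)
snap('wrist','w23')
E
```

```text
t 54.85 at [0.6294 0.0335 0.1772] rpy [-179.8    0.   -85.9] j6 -0.24 F [ 0.6  0.4 -0.5] T [ 0.077 -0.052 -0.001] open 0.0526
units xyz [0.01 0.16 2.35] roll units -0.02
```

View pics/sd23.png

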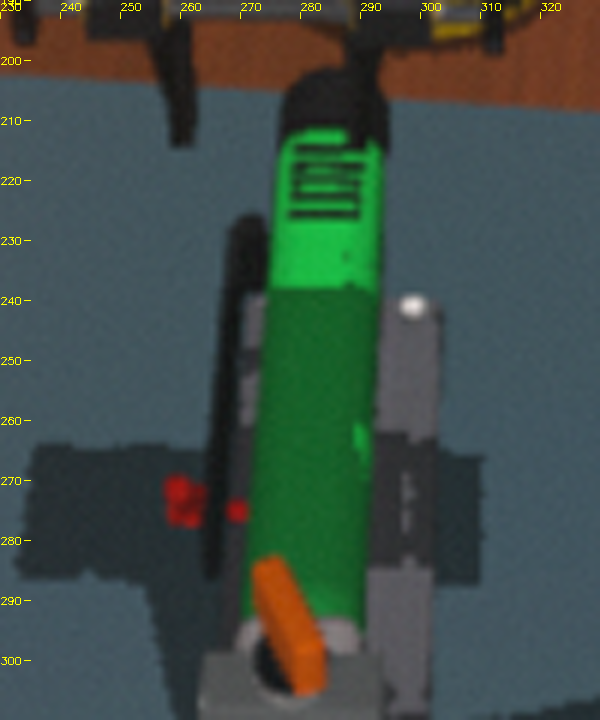

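View pics/w23.png

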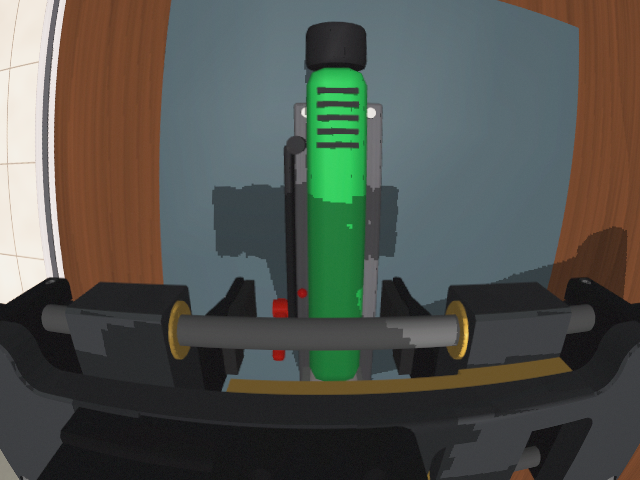

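```bash
python3 - <<'E'
from h import *
p,Rm,s=pose()
cv2.imwrite('pics/w23c.png',cv2.resize(cv2.imread('pics/w23.png')[120:300,240:420],None,fx=4,fy=3.3))
for o in (.017,.024):
  q=p+[0,0,o]
  for v,a,b in ((120,306,367),(240,308,364),(275,308.5,363)):
    A,B=won(a,v,.09,q,Rm),won(b,v,.09,q,Rm);print(o,v,A.round(4),B.round(4),np.linalg.norm(A-B).round(4))
  print('paddle outer',won(286,200,.09,q,Rm).round(4),won(286,270,.09,q,Rm).round(4))
th=np.radians(94.2);ex=np.array([np.cos(th),np.sin(th)]);ey=np.array([-np.sin(th),np.cos(th)]);O=np.array([.61,.0918])
for x in (-.16,-.06,0):print(x,'body sides',(O+x*ex-.023*ey).round(4),(O+x*ex+.023*ey).round(4),'pad',(O+x*ex-.040*ey).round(4))
E
```

```text
0.017 120 [ 0.645  -0.0548  0.09  ] [ 0.5971 -0.0587  0.09  ] 0.048
0.017 240 [0.6369 0.0427 0.09  ] [0.5905 0.0394 0.09  ] 0.0465
0.017 275 [0.6346 0.0735 0.09  ] [0.588  0.0704 0.09  ] 0.0467
paddle outer [0.6569 0.0104 0.09  ] [0.654  0.0704 0.09  ]
0.024 120 [ 0.6452 -0.0551  0.09  ] [ 0.5962 -0.0591  0.09  ] 0.0492
0.024 240 [0.637  0.0446 0.09  ] [0.5895 0.0412 0.09  ] 0.0476
0.024 275 [0.6346 0.0762 0.09  ] [0.5869 0.073  0.09  ] 0.0478
paddle outer [0.6574 0.0116 0.09  ] [0.6544 0.073  0.09  ]
-0.16 body sides [ 0.6447 -0.0661] [ 0.5988 -0.0695] pad [ 0.6616 -0.0648]
-0.06 body sides [0.6373 0.0336] [0.5915 0.0303] pad [0.6543 0.0349]
0 body sides [0.6329 0.0935] [0.5871 0.0901] pad [0.6499 0.0947]
```

View pics/w23c.png

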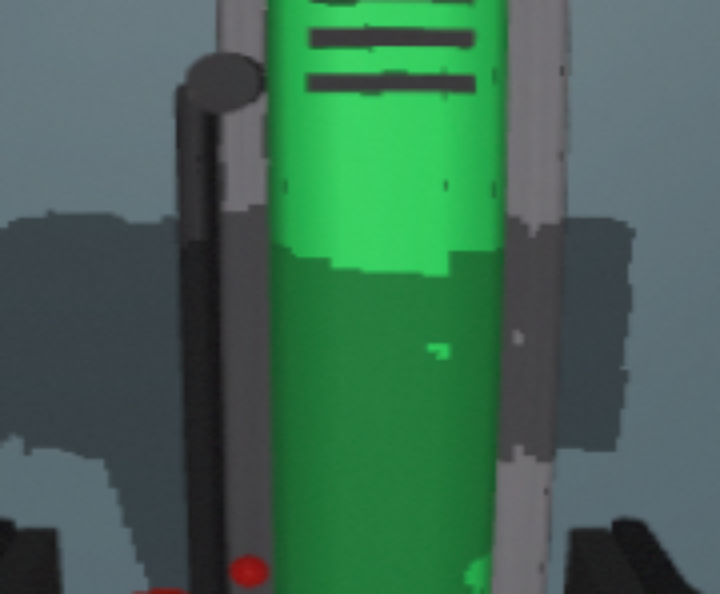

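Call:
{"api": "play_rows", "payload": {
  "commands": [
    {"travel": [0.01,0.15,0],"roll": 0,"fingers": 100},
    {"travel": [0,0,0],"roll": 0,"fingers": 100},
    {"travel": [0,0,0],"roll": 0,"fingers": 100},
    {"travel": [0,0,0],"roll": 0,"fingers": 100},
    {"travel": [0,0,0],"roll": 0,"fingers": 100},
    {"travel": [0,0,0.4],"roll": 0,"fingers": 100},
    {"travel": [0,0,0.4],"roll": 0,"fingers": 100},
    {"travel": [0,0,0],"roll": 0,"fingers": 100}
  ]
}}

```text
time_s: 56.0
position: [0.6182, 0.0321, 0.1257]
tool_rot: [3.137, -0.001, -1.5]
contact_force: [0.1, -1.2, 0.4]
opening: 0.0872
```

```bash
python3 - <<'E'
from h import *
go(.6205,.0325,.040,-85.8)
E
```

```text
t 56.0 at [0.6182 0.0321 0.1257] rpy [179.7  -0.  -86. ] j6 -0.24 F [ 0.1 -1.2  0.4] T [ 0.065 -0.083  0.02 ] open 0.0872
units xyz [-0.01 -0.04  1.43] roll units -0.03
```

Call:
{"api": "play_rows", "payload": {
  "commands": [
    {"travel": [0,0,0.4],"roll": 0,"fingers": 100},
    {"travel": [0,0,0.4],"roll": 0,"fingers": 100},
    {"travel": [0,0,0.4],"roll": 0,"fingers": 100},
    {"travel": [0,0,0.23],"roll": 0,"fingers": 100},
    {"travel": [0,0,0],"roll": 0,"fingers": 100},
    {"travel": [0,0,0],"roll": 0,"fingers": 100},
    {"travel": [0,0,0],"roll": 0,"fingers": 100},
    {"travel": [0,0,0],"roll": 0,"fingers": 100}
  ]
}}

```text
time_s: 57.0
position: [0.6201, 0.0325, 0.0427]
tool_rot: [-3.14, 0.0, -1.5]
contact_force: [0.7, -0.5, 0.3]
opening: 0.087
```

```bash
python3 - <<'E'
from h import *
go(.6205,.0325,.040,-85.8)
snap('wrist','w24')
E
```

```text
t 57.0 at [0.6201 0.0325 0.0427] rpy [-179.9    0.   -85.9] j6 -0.24 F [ 0.7 -0.5  0.3] T [0.093 0.    0.035] open 0.087
units xyz [ 0.   -0.01  0.04] roll units -0.02
```

View pics/w24.png

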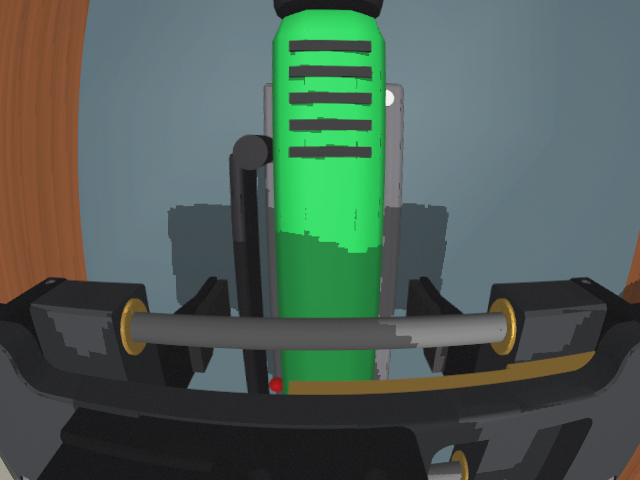

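Call:
{"api": "play_rows", "payload": {
  "commands": [
    {"travel": [0,0,0.03],"roll": 0,"fingers": 0},
    {"travel": [0,0,0],"roll": 0,"fingers": 0},
    {"travel": [0,0,0],"roll": 0,"fingers": 0},
    {"travel": [0,0,0],"roll": 0,"fingers": 0},
    {"travel": [0,0,0],"roll": 0,"fingers": 0},
    {"travel": [0,0,0],"roll": 0,"fingers": 0},
    {"travel": [0,0,0],"roll": 0,"fingers": 0},
    {"travel": [0,0,0],"roll": 0,"fingers": 0}
  ],
  "squeeze": 40
}}

```text
time_s: 58.05
position: [0.6212, 0.0328, 0.0402]
tool_rot: [-3.139, 0.0, -1.499]
contact_force: [5.1, 0.0, -4.2]
opening: 0.0571
```

Call:
{"api": "play_rows", "payload": {
  "commands": [
    {"travel": [0,0,0],"roll": 0,"fingers": 0},
    {"travel": [0,0,0],"roll": 0,"fingers": 0},
    {"travel": [0,0,0],"roll": 0,"fingers": 0},
    {"travel": [0,0,0],"roll": 0,"fingers": 0},
    {"travel": [0,0,0],"roll": 0,"fingers": 0},
    {"travel": [0,0,0],"roll": 0,"fingers": 0},
    {"travel": [0,0,0],"roll": 0,"fingers": 0},
    {"travel": [0,0,0],"roll": 0,"fingers": 0}
  ]
}}

```text
time_s: 59.05
position: [0.6212, 0.0328, 0.0402]
tool_rot: [-3.139, 0.0, -1.499]
contact_force: [5.9, -0.1, -4.0]
opening: 0.0571
```

```bash
python3 - <<'E'
from h import *
go(.6205,.0325,.040,-85.8)
snap('wrist','w25')
E
```

```text
t 59.05 at [0.6212 0.0328 0.0402] rpy [-179.8    0.   -85.9] j6 -0.24 F [ 5.9 -0.1 -4. ] T [ 0.168 -1.555  0.241] open 0.0571
units xyz [0.   0.01 0.  ] roll units -0.01
```

View pics/w25.png

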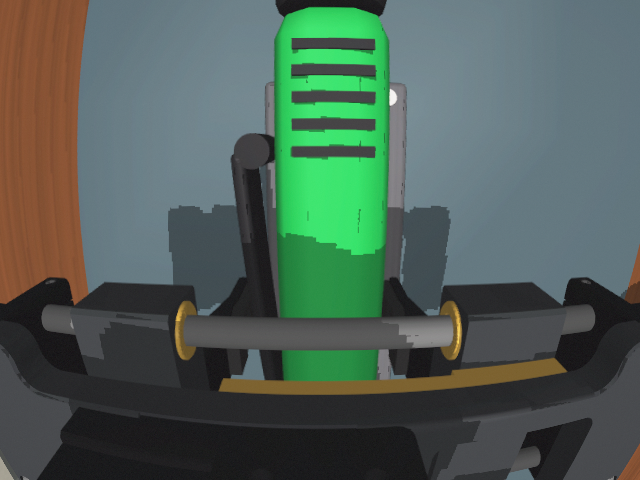

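Call:
{"api": "play_rows", "payload": {
  "commands": [
    {"travel": [0,0,0],"roll": 0,"fingers": 0},
    {"travel": [0,0,0],"roll": 0,"fingers": 0},
    {"travel": [0,0,0],"roll": 0,"fingers": 0},
    {"travel": [0,0,0],"roll": 0,"fingers": 0},
    {"travel": [0,0,0],"roll": 0,"fingers": 0},
    {"travel": [0,0,0],"roll": 0,"fingers": 0},
    {"travel": [0,0,0],"roll": 0,"fingers": 0},
    {"travel": [0,0,0],"roll": 0,"fingers": 0}
  ]
}}

```text
time_s: 60.1
position: [0.6212, 0.0328, 0.0402]
tool_rot: [-3.139, 0.0, -1.499]
contact_force: [5.2, 0.2, -3.9]
opening: 0.0572
```

Call:
{"api": "play_rows", "payload": {
  "commands": [
    {"travel": [0,0,0],"roll": 0,"fingers": 100},
    {"travel": [0,0,0],"roll": 0,"fingers": 100},
    {"travel": [0,0,0],"roll": 0,"fingers": 100},
    {"travel": [0,0,0],"roll": 0,"fingers": 100},
    {"travel": [0,0,0],"roll": 0,"fingers": 100},
    {"travel": [0,0,-0.5],"roll": 0,"fingers": 100},
    {"travel": [0,0,-0.8],"roll": 0,"fingers": 100},
    {"travel": [0,0,-0.9],"roll": 0,"fingers": 100}
  ]
}}

```text
time_s: 61.1
position: [0.6187, 0.0322, 0.1729]
tool_rot: [3.139, -0.0, -1.5]
contact_force: [1.0, -0.2, -0.2]
opening: 0.0869
```

```bash
python3 - <<'E'
from h import *
go(.667,.165,.19,-85.8)
snap('wrist','w26')
E
```

```text
t 61.1 at [0.6187 0.0322 0.1729] rpy [179.9  -0.  -85.9] j6 -0.24 F [ 1.  -0.2 -0.2] T [ 0.07  -0.207  0.025] open 0.0869
units xyz [-2.15 -0.96 -0.29] roll units -0.02
```

View pics/w26.png

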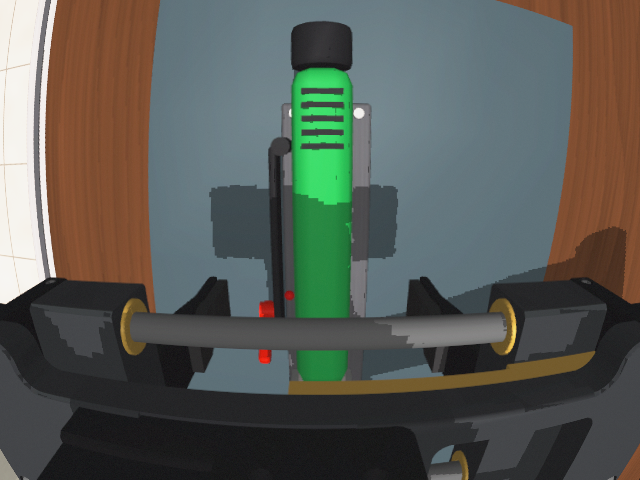

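Call:
{"api": "play_rows", "payload": {
  "commands": [
    {"travel": [0,0,-0.3],"roll": 0,"fingers": 0},
    {"travel": [-0.3,-0.25,0],"roll": 0,"fingers": 0},
    {"travel": [-0.5,-0.25,0],"roll": 0,"fingers": 0},
    {"travel": [-0.5,-0.25,0],"roll": 0,"fingers": 0},
    {"travel": [-0.5,-0.2,0],"roll": 0,"fingers": 0},
    {"travel": [-0.4,0,0],"roll": 0,"fingers": 0},
    {"travel": [0,0,0],"roll": 0,"fingers": 0},
    {"travel": [0,0,0],"roll": 0,"fingers": 0}
  ]
}}

```text
time_s: 62.15
position: [0.6667, 0.1677, 0.1903]
tool_rot: [3.141, -0.0, -1.5]
contact_force: [-0.0, -0.9, 0.4]
opening: 0.0154
```

Call:
{"api": "play_rows", "payload": {
  "commands": [
    {"travel": [0,0,0],"roll": 0,"fingers": 0},
    {"travel": [0,0,0],"roll": 0,"fingers": 0},
    {"travel": [0,0,0],"roll": 0,"fingers": 0},
    {"travel": [0,0,0],"roll": 0,"fingers": 0},
    {"travel": [0,0,0],"roll": 0,"fingers": 0},
    {"travel": [0,0,0],"roll": 0,"fingers": 0},
    {"travel": [0,0,0],"roll": 0,"fingers": 0},
    {"travel": [0,0,0],"roll": 0,"fingers": 0}
  ]
}}

```text
time_s: 63.15
position: [0.6672, 0.1681, 0.1901]
tool_rot: [3.142, -0.0, -1.5]
contact_force: [-0.2, 0.6, -0.6]
opening: 0.0008
```

```bash
python3 - <<'E'
from h import *
go(.666,.165,.085,-85.8)
snap('wrist','w27')
snap('side','sd27',(230,190,330,310),6)
E
```

```text
t 63.15 at [0.6672 0.1681 0.1901] rpy [180.   -0.  -85.9] j6 -0.41 F [-0.2  0.6 -0.6] T [ 0.105 -0.004 -0.011] open 0.0008
units xyz [0.05 0.02 1.75] roll units -0.02
```

View pics/sd27.png

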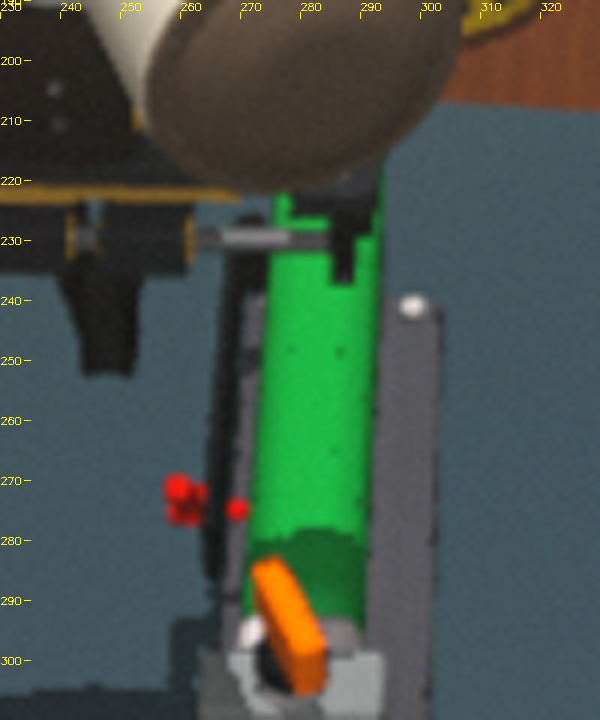

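View pics/w27.png

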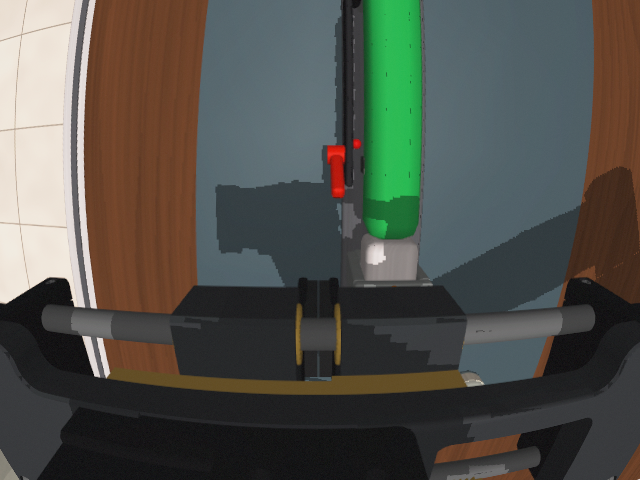

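Call:
{"api": "play_rows", "payload": {
  "commands": [
    {"travel": [0.03,0.06,0.3],"roll": 0,"fingers": 0},
    {"travel": [0,0,0.5],"roll": 0,"fingers": 0},
    {"travel": [0,0,0.5],"roll": 0,"fingers": 0},
    {"travel": [0,0,0.3],"roll": 0,"fingers": 0},
    {"travel": [0,0,0.15],"roll": 0,"fingers": 0},
    {"travel": [0,0,0],"roll": 0,"fingers": 0},
    {"travel": [0,0,0],"roll": 0,"fingers": 0},
    {"travel": [0,0,0],"roll": 0,"fingers": 0}
  ]
}}

```text
time_s: 64.25
position: [0.6644, 0.1663, 0.0863]
tool_rot: [-3.14, 0.001, -1.5]
contact_force: [0.1, -0.5, -0.2]
opening: 0.0005
```

```bash
python3 - <<'E'
from h import *
go(.666,.098,.084,-85.8)
snap('side','sd28',(230,190,330,310),6)
E
```

```text
t 64.25 at [0.6644 0.1663 0.0863] rpy [-179.9    0.   -85.9] j6 -0.41 F [ 0.1 -0.5 -0.2] T [ 0.03  -0.051 -0.025] open 0.0005
units xyz [1.14 0.05 0.04] roll units -0.02
```

View pics/sd28.png

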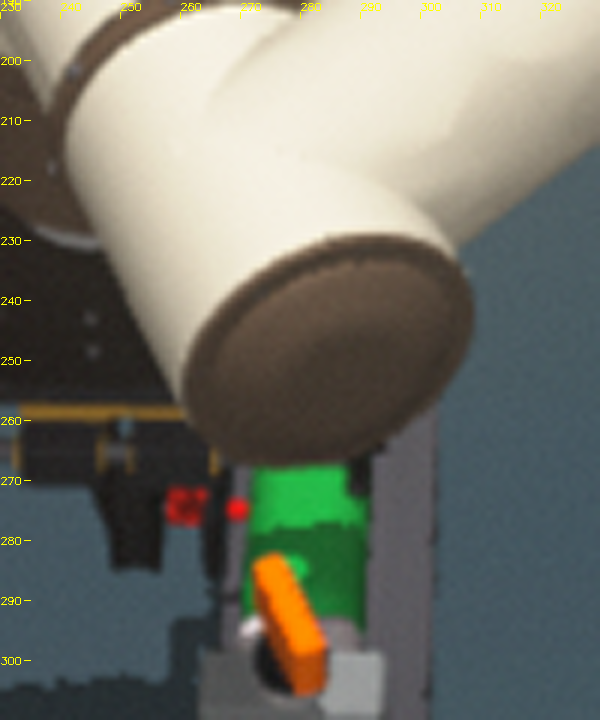

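```bash
python3 - <<'E'
from h import *
for x in (.649,.654,.659,.664,.676):print(x,proj('side',[x,.133,.115]).round(1),proj('side',[x,.175,.105]).round(1))
E
```

```text
0.649 [261.6 270.2] [259.1 287.4]
0.654 [259.4 270.1] [256.8 287.2]
0.659 [257.2 269.9] [254.6 287.1]
0.664 [255.  269.8] [252.3 286.9]
0.676 [249.7 269.4] [246.9 286.5]
```

Call:
{"api": "play_rows", "payload": {
  "commands": [
    {"travel": [0,0.08,0.09],"roll": 0,"fingers": 0},
    {"travel": [0,0,0],"roll": 0,"fingers": 0},
    {"travel": [0.3,0,0],"roll": 0,"fingers": 0},
    {"travel": [0.3,0,0],"roll": 0,"fingers": 0},
    {"travel": [0.3,0,0],"roll": 0,"fingers": 0},
    {"travel": [0.2,0,0],"roll": 0,"fingers": 0},
    {"travel": [0,0,0],"roll": 0,"fingers": 0},
    {"travel": [0,0,0],"roll": 0,"fingers": 0}
  ]
}}

```text
time_s: 65.3
position: [0.6634, 0.0995, 0.0796]
tool_rot: [3.141, -0.001, -1.5]
contact_force: [0.5, -1.2, -0.6]
opening: 0.0005
```

```bash
python3 - <<'E'
from h import *
go(.666,.098,.081,-85.8)
snap('side','sd29',(230,190,330,310),6);snap('wrist','w29')
E
```

```text
t 65.3 at [0.6634 0.0995 0.0796] rpy [180.   -0.  -85.9] j6 -0.32 F [ 0.5 -1.2 -0.6] T [ 0.089 -0.027  0.007] open 0.0005
units xyz [ 0.03 -0.04 -0.02] roll units -0.02
```

View pics/sd29.png

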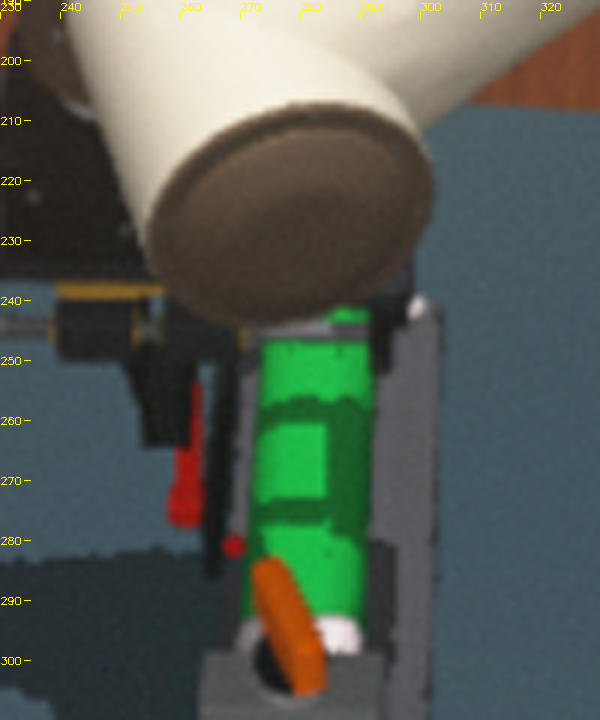

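View pics/w29.png

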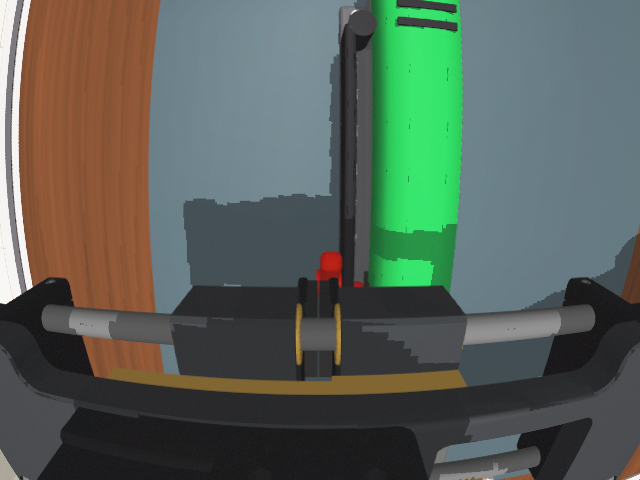

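Call:
{"api": "play_rows", "payload": {
  "commands": [
    {"travel": [0.06,0,0],"roll": 0,"fingers": 0},
    {"travel": [0.05,0,0],"roll": 0,"fingers": 0},
    {"travel": [0.03,0,0],"roll": 0,"fingers": 0},
    {"travel": [0,0,0],"roll": 0,"fingers": 0},
    {"travel": [0,0,0],"roll": 0,"fingers": 0},
    {"travel": [0,0,0],"roll": 0,"fingers": 0},
    {"travel": [0,0,0],"roll": 0,"fingers": 0},
    {"travel": [0,0,0],"roll": 0,"fingers": 0}
  ]
}}

```text
time_s: 66.4
position: [0.6642, 0.0965, 0.0794]
tool_rot: [-3.14, 0.006, -1.499]
contact_force: [-2.3, 12.9, 0.4]
opening: 0.0002
```

Contact is firm at 12.9 N, so the lever is at its back stop. Backing off and lifting clear.

Call:
{"api": "play_rows", "payload": {
  "commands": [
    {"travel": [-0.3,0,0],"roll": 0,"fingers": 0},
    {"travel": [-0.2,0,0],"roll": 0,"fingers": 0},
    {"travel": [0,0,-0.5],"roll": 0,"fingers": 0},
    {"travel": [0,0,-0.8],"roll": 0,"fingers": 0},
    {"travel": [0,0,-0.8],"roll": 0,"fingers": 0},
    {"travel": [0.5,0.5,0],"roll": 0,"fingers": 0},
    {"travel": [0.5,0.9,0],"roll": 0,"fingers": 0},
    {"travel": [0.5,0.9,0],"roll": 0,"fingers": 0}
  ]
}}

```text
time_s: 67.4
position: [0.5293, 0.0206, 0.2056]
tool_rot: [3.141, -0.001, -1.5]
contact_force: [0.5, -0.4, 0.4]
opening: 0.0005
```

Call:
{"api": "play_rows", "payload": {
  "commands": [
    {"travel": [0,0.8,0],"roll": 0,"fingers": 0},
    {"travel": [0,0.5,0],"roll": 0,"fingers": 0},
    {"travel": [0,0,0],"roll": 0,"fingers": 0},
    {"travel": [0,0,0],"roll": 0,"fingers": 0},
    {"travel": [0,0,0],"roll": 0,"fingers": 0},
    {"travel": [0,0,0],"roll": 0,"fingers": 0},
    {"travel": [0,0,0],"roll": 0,"fingers": 0},
    {"travel": [0,0,0],"roll": 0,"fingers": 0}
  ]
}}

```text
time_s: 68.4
position: [0.4531, 0.0164, 0.2056]
tool_rot: [3.141, -0.0, -1.5]
contact_force: [0.7, -0.9, 0.4]
opening: 0.0004
```

```bash
python3 - <<'E'
from h import *
go(.666,.098,.081,-85.8)
snap('side','sd30',(220,140,400,310),4);snap('scene','sc30',(150,140,410,400),3)
E
```

```text
t 68.4 at [0.4531 0.0164 0.2056] rpy [180.   -0.  -85.9] j6 -0.33 F [ 0.7 -0.9  0.4] T [ 0.1    0.007 -0.016] open 0.0004
units xyz [-1.11 -3.64  2.07] roll units -0.02
```

View pics/sd30.png

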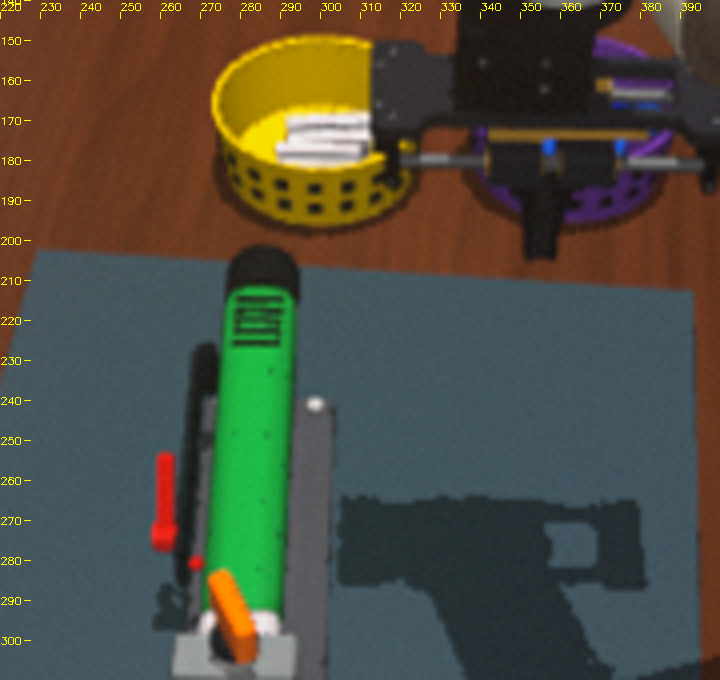

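View pics/sc30.png

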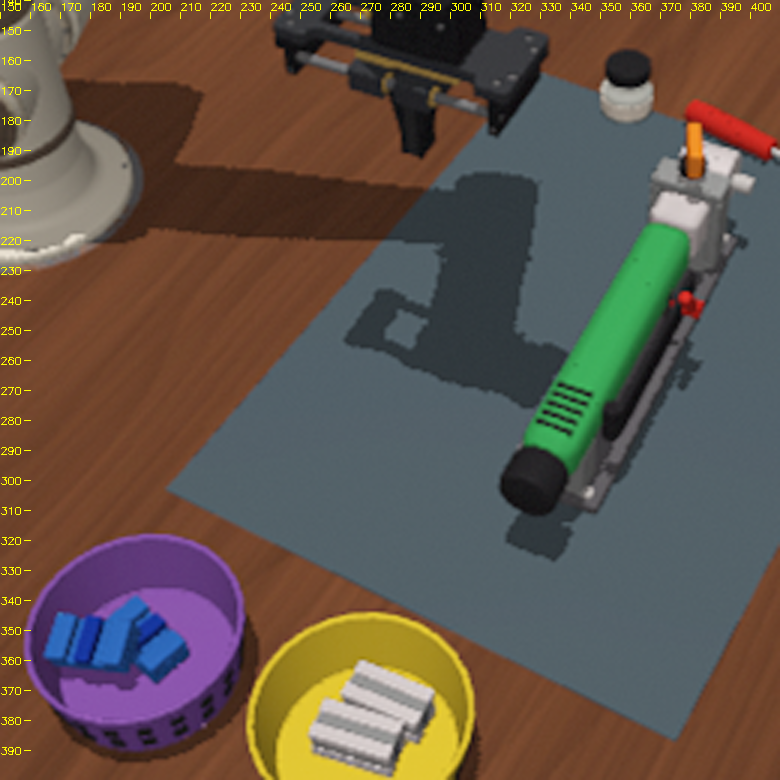

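```bash
python3 - <<'E'
from h import *
sv(cv2.imread('pics/sc30_full.png'),'sc30p',(155,310,245,400),7)
for z in (.03,.04,.05):
  q=on('scene',180.5,353,z);print(q,np.hypot(q[0]-.424,q[1]+.347))
E
```

```text
[ 0.39716118 -0.3675665   0.03      ] 0.03381276247776894
[ 0.40285904 -0.37112951  0.04      ] 0.03208073390943664
[ 0.40855689 -0.37469252  0.05      ] 0.03170749580194033
```

View pics/sc30p.png

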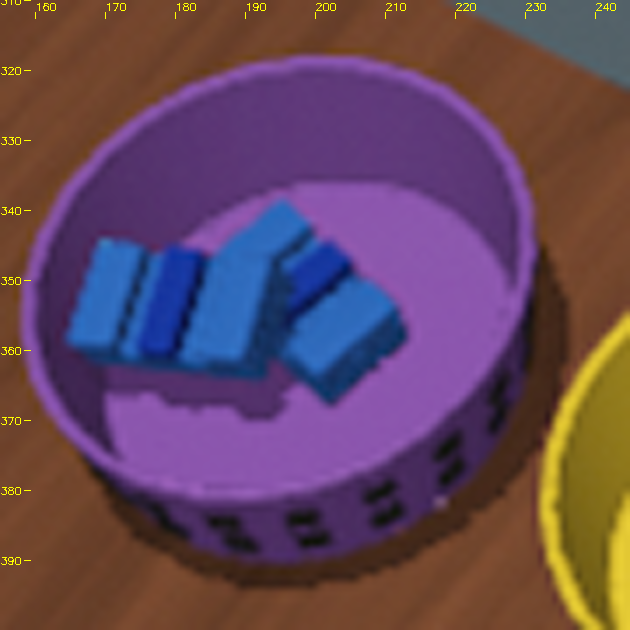

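Everything checks out: the upper carrier sits about 33 mm from the basket axis, the lever is back, the paddle is out and the arm is clear. Handing in.

```bash
python3 - <<'E'
from workcell import env
print(env.sign_off())
E
```

```text
the job is handed in; nothing more can be done
None
```

I finished every step and handed the job in at about 68 s. No verdict was reported, so the results below are my own readings.

- **Loose parts:** There were four. Two profile pieces are in the yellow basket and two blue carriers are in the purple one. One carrier shifted in the purple basket after I dropped it. It now leans on the other, with its centre about 33 mm from the axis (limit 72 mm) and about 40 mm up.
- **Clamp knob:** The torque stepped from about 0.01 to 0.2 N m between tool yaw -10° and -27°, so the clamp came up firm somewhere in there. I stopped at -62.6°, which puts it about 0.63–0.92 rad past firm (wanted 0.5–1.1). There is no direct reading of this; in the pictures the bar had not slipped in the grip.
- **Test run:** The lever went forward to its stop (5 N). I squeezed the paddle for about 2.5 s, with the opening steady at 57 mm (58 mm expected). I then let go and flipped the lever back to its stop (13 N). The last pictures show the paddle out, the lever back and the arm clear, and the jar and screwdriver look untouched.

**TCP height:** The real fingertips sat about 16–25 mm above the reported TCP, which made my first grasps of the carriers close above them. I allowed for that offset from then on.

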